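# Line up the reagent bottles by height on the bench shelf

### The arm

A 6-joint arm with a two-finger parallel gripper is mounted at the origin on the work surface. World frame = base frame: x ahead of the robot, y to its left, z up, the work surface at z = 0. Lengths are in m, angles in rad, forces in N, time in s.
With the tool pointing down it reaches from about 0.35 to 0.775 m from the base axis. Payload 7.3 kg.
Tool frame: the origin (TCP) lies midway between the tips of the shut fingers; the grasp point (between the pads) lies 19 mm behind it (robot.grasp_offset is the z of the grasp point in the tool frame, in m); z points along the fingers, y is the direction in which the jaws open and shut (so a half turn about z gives the same grasp; the last joint's range is limited). The gripper opens to 92 mm and grips with 3 to 60 N. Pads are 19 mm wide; open, the fingers measure 130 mm over their backs; the gripper's body (75 mm by 190 mm) begins 47 mm behind the grasp point.
Start: joints at [-1.45, 0.342, 1.524, -0, 1.275, -0.146], TCP at [0.138, -0.506, 0.2] pointing down, gripper open.
Joint ranges: [-2.53, 2.53], [-0.77, 2.02], [0.04, 2.7], [-1, 4.14], [0.28, 2.66], [-3.11, 3.11]. Speed limits (rad/s): [2.57, 2.57, 3.14, 3.14, 3.14, 3.14].

### API

Orientations are given as [roll, pitch, yaw] about the fixed x, y, z axes, in that order (R = Rz(yaw) Ry(pitch) Rx(roll)).
In Python, from cell import observe, imaging, workorder, robot gives the robot as it stands. The module is installed in compiled form; this text tells all that it offers.
- The arm moves only by the tool send_rows, never from a script. Its argument "series" is a list of rows, each a list of 7 numbers: the shift along the tool's x, y, z in m, then the turn, a rotation vector about the tool's x, y, z in rad, then the closure, from 0 (fully open) to 1 (shut). A call has 1 to 5 rows; each row shifts and turns the commanded pose from where the row before left it, along the tool's axes as they then stand; what a row does not reach is not made up. A row lasts 1/12 s, in which the tool goes at most 41.7 mm and 7.16 degrees, less where a joint would pass 70% of its speed; a pose out of reach is approached as far as the arm can. A call is refused whole if a number of a shift passes 0.0417 or a number of a turn 0.125, either way. A call with a gripper value outside its range is refused whole. The fingers move at their own pace and stop on an object; "newtons" is the grip in N (left out, the last holds). Time passes only in rows, so rows that do not move let the fingers close. It gives the time, the measured TCP pose, the force and the opening at its end, in the units of the state.
- observe(): the state, without advancing time (a new reading comes with each control period).
- imaging.read_camera(name): name is "scene" or "top" or "wrist"; returns a dict with "color" (384x512x3 uint8, red, green, blue), "range_z" (384x512 float32, m along the optical axis (not along the pixel's ray), 0 where there is no reading), "vfov" (degrees; the focal length in pixels is half the picture's height over the tangent of half this angle, whatever the lens; pixels are square), "cx", "cy" (the principal point, pixels), "T" (4x4, takes a point from camera to world coordinates). Camera axes: x right, y down, z forward; pixel columns grow to the right and rows downward; lengths in m; the calibration is good to about 2 mm. The wrist camera is an equidistant fisheye: a pixel r from the principal point sees the ray r / f radians off the axis. A picture is of the moment at which its call begins.
- workorder.hand_in(): hands the job in, once; it reports no verdict.
The state is a dict: "time": time; "qpos": joint angles; "qvel": joint speeds; "joint_efforts": joint torques, N m; "tool_pos": TCP position; "tool_rot": TCP orientation; "contact_force": force on the tool from outside, world axes, zero at the start; "torque": the same for the moment, N m; "opening": finger opening in m.
Only numpy, scipy, OpenCV 4.12 (cv2) and the standard library are available. Lean on these libraries where they do the work, as an engineer would, in place of code of your own. Each camera call takes 0.05 s, during which the arm holds its last target.

### The job

Tidy the reagent bottles: stand the four white bottles with blue caps in order of height on the low white shelf, each centred on its own round mark, with the shortest at the end next to the magnetic stirrer and the tallest at the far end. Keep them upright on the way, set each down gently without dropping it, and leave the green bottle standing where it is.

Things in the scene. Friction and masses are not known exactly. Their poses are not given: they have to be found in the camera images.
- bottle_80: the shortest of four white plastic bottles with blue screw caps (pale grey label band): upright, round, 42 mm in diameter, 80 mm tall with its cap; the cap is 30 mm in diameter and its side 24 mm high, above a 4 mm neck and a sloping shoulder. Loose, stands on the bench, under 0.5 kg. Origin: centre of its underside; z up along the bottle.
- bottle_98: the second shortest of four white plastic bottles with blue screw caps (pale grey label band): upright, round, 50 mm in diameter, 98 mm tall with its cap; the cap is 34 mm in diameter and its side 24 mm high, above a 4 mm neck and a sloping shoulder. Loose, stands on the bench, under 0.5 kg. Origin: centre of its underside; z up along the bottle.
- bottle_118: the second tallest of four white plastic bottles with blue screw caps (pale grey label band): upright, round, 58 mm in diameter, 118 mm tall with its cap; the cap is 38 mm in diameter and its side 24 mm high, above a 4 mm neck and a sloping shoulder. Loose, stands on the bench, under 0.5 kg. Origin: centre of its underside; z up along the bottle.
- bottle_140: the tallest of four white plastic bottles with blue screw caps (pale grey label band): upright, round, 66 mm in diameter, 140 mm tall with its cap; the cap is 42 mm in diameter and its side 24 mm high, above a 4 mm neck and a sloping shoulder. Loose, stands on the bench, under 0.5 kg. Origin: centre of its underside; z up along the bottle.
- green_bottle: green glass bottle with a white label and a black cap, 54 mm in diameter, 120 mm tall, loose, standing among the white ones; it is not part of the row. Origin: centre of its underside; z up.
- mark_a: flat dark grey round mark, 72 mm in diameter, painted on the low white shelf, at the left end (+y) of a straight row of four, 95 mm apart. Origin: its centre, on the shelf's top, 45 mm above the bench; y runs along the row towards the left end, x away from the robot, z up. The shelf is fixed, 460 mm long and 110 mm deep, with the marks midway between its front edge and a lip at the back that rises 15 mm above its top.
- mark_b: flat dark grey round mark, 72 mm in diameter, painted on the low white shelf, second from the left of a straight row of four, 95 mm apart. Origin: its centre, on the shelf's top, 45 mm above the bench; y runs along the row towards the left end, x away from the robot, z up.
- mark_c: flat dark grey round mark, 72 mm in diameter, painted on the low white shelf, third from the left of a straight row of four, 95 mm apart. Origin: its centre, on the shelf's top, 45 mm above the bench; y runs along the row towards the left end, x away from the robot, z up.
- mark_d: flat dark grey round mark, 72 mm in diameter, painted on the low white shelf, at the right end (-y) of a straight row of four, 95 mm apart. Origin: its centre, on the shelf's top, 45 mm above the bench; y runs along the row towards the left end, x away from the robot, z up.
- stirrer: magnetic stirrer: grey box with two black knobs in front and a white square plate on top, 160 mm wide, 240 mm deep, 82 mm high, fixed, standing beyond the left (+y) or the right (-y) end of the shelf; a pH meter stands at the other end. Origin: on the bench under its middle.
There are look-alikes about, which are no part of the job. What is shaped like the bottle_140 but pink or yellow is not meant.

How it is judged:
At the end, for the whole second after the job is handed in: On its mark (axis within 15 mm of the centre, base within 5 mm of the shelf top) each white bottle stands upright (5 degrees), released, at rest: by height, shortest on the end mark nearest the stirrer, tallest on the other end. The green bottle stands within 25 mm of its start (((world y of stirrer above 0 m and horizontal distance between bottle_80 and mark_a below 0.015 m and z of bottle_80 in the frame of mark_a between -0.005 and 0.005 m and horizontal distance between bottle_98 and mark_b below 0.015 m and z of bottle_98 in the frame of mark_b between -0.005 and 0.005 m and horizontal distance between bottle_118 and mark_c below 0.015 m and z of bottle_118 in the frame of mark_c between -0.005 and 0.005 m and horizontal distance between bottle_140 and mark_d below 0.015 m and z of bottle_140 in the frame of mark_d between -0.005 and 0.005 m) or (world y of stirrer below 0 m and horizontal distance between bottle_80 and mark_d below 0.015 m and z of bottle_80 in the frame of mark_d between -0.005 and 0.005 m and horizontal distance between bottle_98 and mark_c below 0.015 m and z of bottle_98 in the frame of mark_c between -0.005 and 0.005 m and horizontal distance between bottle_118 and mark_b below 0.015 m and z of bottle_118 in the frame of mark_b between -0.005 and 0.005 m and horizontal distance between bottle_140 and mark_a below 0.015 m and z of bottle_140 in the frame of mark_a between -0.005 and 0.005 m)) and angle between each of bottle_80, bottle_98, bottle_118, bottle_140, green_bottle's own z axis and vertical below 0.08 rad and linear speed of each of bottle_80, bottle_98, bottle_118, bottle_140 below 0.02 m/s and contact force between each of bottle_80, bottle_98, bottle_118, bottle_140 and the fingers below 0.1 N and distance of green_bottle from where it was at the start of the episode below 0.025 m); the robot touches nothing.
It fails at once if a white bottle is tipped by more than 35 degrees (angle between any of bottle_80, bottle_98, bottle_118, bottle_140's own z axis and vertical above 0.61 rad).
It fails at once if a white bottle is dropped or knocked along: it moves faster than 0.6 m/s (a fall of 18 mm) while not held ((contact force between bottle_80 and the fingers below 0.05 N and linear speed of bottle_80 above 0.6 m/s) or (contact force between bottle_98 and the fingers below 0.05 N and linear speed of bottle_98 above 0.6 m/s) or (contact force between bottle_118 and the fingers below 0.05 N and linear speed of bottle_118 above 0.6 m/s) or (contact force between bottle_140 and the fingers below 0.05 N and linear speed of bottle_140 above 0.6 m/s)).
It fails at once if the green bottle is pushed more than 25 mm away or tipped over (distance of green_bottle from where it was at the start of the episode above 0.025 m or angle between green_bottle's own z axis and vertical above 0.5 rad).
It also fails if it takes over 112 s, if anything falls off the work surface, if the arm or the gripper's body presses on something with over 40 N, if the wrist force passes 120 N, or if a joint passes its speed limit or range.

## Working session

There is one attempt and no reset: what is moved stays moved. The work goes in short steps, Python scripts to look and compute and a tool call to move; the robot and the scene stay as the last step left them, time stands still between calls to the robot, and variables do not carry over. Pictures are saved under pics/ and viewed, and the job is handed in when it is done.

Besides the shell and the picture viewer there is one more tool, called as name([rows], argument=value, ...), one row to a line, values as JSON. send_rows: Moves the arm, as the interface text tells. Its arguments: {"type":"object","properties":{"series":{"type":"array","items":{"type":"array","items":{"type":"number"}}},"newtons":{"type":"number"}},"required":["series"]}

```bash
mkdir -p pics
python3 - <<'E'
from cell import observe, imaging, workorder, robot
import cv2
print(observe()); print([a for a in dir(robot) if a[0]!='_'], robot.grasp_offset)
for n in ("scene","top"):
    d=imaging.read_camera(n); cv2.imwrite(f"pics/{n}0.png",d["color"][:,:,::-1]); print(n,d["vfov"],d["cx"],d["cy"],d["T"].round(3).tolist())
E
```

```text
{'time': 0.0, 'qpos': array([-1.44998785e+00,  3.42758354e-01,  1.52499839e+00,  8.98986803e-06,
        1.27537187e+00, -1.46034955e-01]), 'qvel': array([-0.00016853,  0.0002409 , -0.00090815, -0.00058024,  0.00012307,
       -0.00087856]), 'joint_efforts': array([ 1.94238901e-04, -4.31236589e+01, -2.44219226e+01,  7.18345447e-02,
        5.58101234e-02, -1.35846203e-04]), 'tool_pos': array([ 0.13839039, -0.50598566,  0.19943299]), 'tool_rot': array([-3.14007429e+00, -2.32012709e-04,  2.66840628e-01]), 'contact_force': array([-0.46573033, -0.40669453,  0.24032815]), 'torque': array([-0.01337826,  0.02675851, -0.02862524]), 'opening': 0.09207462026544401}
['IKError', 'grasp_offset'] -0.0188
scene 49.22720028090399 259.45554112743434 185.99021134171363 [[-0.553, 0.563, -0.614, 1.388], [0.833, 0.377, -0.405, 0.573], [0.003, -0.735, -0.678, 1.03], [0.0, 0.0, 0.0, 1.0]]
top 57.32022483177808 253.90575691008362 189.9365886198253 [[0.009, -0.997, 0.083, 0.441], [-1.0, -0.007, 0.016, -0.008], [-0.015, -0.083, -0.996, 1.136], [0.0, 0.0, 0.0, 1.0]]
```

View pics/scene0.png

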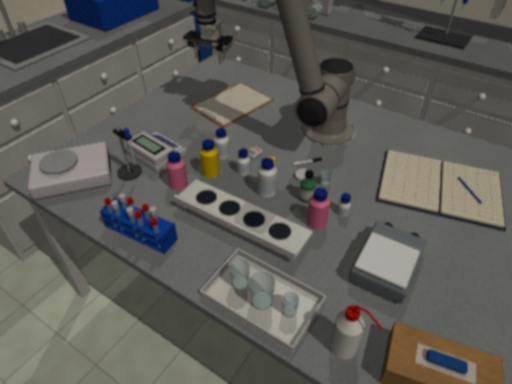

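View pics/top0.png

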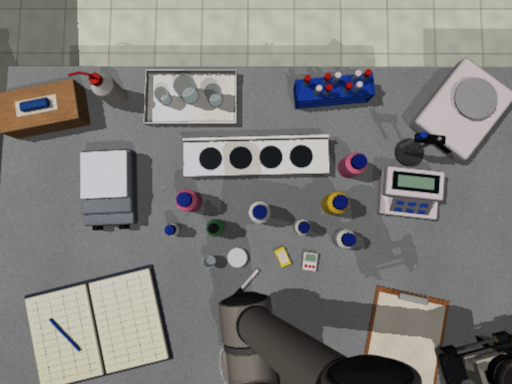

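The stirrer is at image left (+y) in the top view, so bottle_80 goes on mark_a. The four white bottles with blue caps are near top pixels (171,230), (260,212), (303,228) and (346,239). The green one is at (214,228).

```bash
cat > h.py <<'E'
import numpy as np, cv2
from cell import observe, imaging, robot
def cloud(d):
    c,z=d["color"],d["range_z"]; H,W=z.shape; f=H/2/np.tan(np.radians(d["vfov"])/2)
    v,u=np.mgrid[:H,:W]
    P=np.stack([(u-d["cx"])/f*z,(v-d["cy"])/f*z,z,np.ones_like(z)],-1)@d["T"].T
    return P[...,:3]
E
python3 - <<'E'
from h import *
d=imaging.read_camera("top"); P=cloud(d); c=d["color"]
np.save("P0.npy",P); np.save("c0.npy",c)
hsv=cv2.cvtColor(c,cv2.COLOR_RGB2HSV)
m=((hsv[...,0]>105)&(hsv[...,0]<128)&(hsv[...,1]>120)&(P[...,2]>0.05)).astype(np.uint8)
n,l,s,ce=cv2.connectedComponentsWithStats(m)
for i in range(1,n):
    if s[i,4]>15:
        q=P[l==i]; zt=np.percentile(q[:,2],90); t=q[q[:,2]>zt-0.006]
        print("cap",ce[i].round(1),s[i,4],"z",zt.round(4),"mid",((t.min(0)+t.max(0))/2)[:2].round(4),"mean",t.mean(0)[:2].round(4),"ext",np.ptp(t,axis=0)[:2].round(3))
g=c.max(2)
m=((g<60)&(P[...,2]>0.035)&(P[...,2]<0.055)).astype(np.uint8)
n,l,s,ce=cv2.connectedComponentsWithStats(m)
for i in range(1,n):
    if s[i,4]>100: q=P[l==i]; print("mark",ce[i].round(1),s[i],"mean",q.mean(0).round(4),"ext",np.ptp(q,axis=0).round(3))
cv2.imwrite("pics/crop1.png",cv2.resize(c[120:280,140:380,::-1],None,fx=3.3,fy=3.3,interpolation=cv2.INTER_CUBIC))
E
```

```text
cap [332.7  88.1] 1324 z 0.0779 mid [ 0.668  -0.1839] mean [ 0.8455 -0.2314] ext [0.454 0.351]
cap [ 34.  104.4] 250 z 0.0984 mid [0.6233 0.36  ] mean [0.7856 0.6837] ext [0.364 0.737]
cap [421.4 135.8] 89 z 0.2198 mid [ 0.5588 -0.2274] mean [ 0.6623 -0.4267] ext [0.235 0.438]
cap [358.7 161. ] 179 z 0.1415 mid [ 0.6107 -0.292 ] mean [ 0.6102 -0.2921] ext [0.038 0.041]
cap [183.6 199. ] 162 z 0.1414 mid [0.4776 0.1107] mean [0.4963 0.2063] ext [0.073 0.238]
cap [340.3 201.9] 160 z 0.1415 mid [ 0.4916 -0.2365] mean [ 0.4923 -0.2377] ext [0.034 0.04 ]
cap [400.1 202.2] 24 z 0.0586 mid [ 0.4958 -0.4382] mean [ 0.4972 -0.4384] ext [0.009 0.019]
cap [411.3 203.6] 26 z 0.0565 mid [ 0.4931 -0.4735] mean [ 0.493  -0.4731] ext [0.009 0.023]
cap [423.5 204.8] 21 z 0.0576 mid [ 0.49   -0.5105] mean [ 0.4893 -0.5094] ext [0.009 0.022]
cap [259.4 211.6] 152 z 0.1413 mid [ 0.4629 -0.0087] mean [ 0.4628 -0.0085] ext [0.037 0.037]
cap [304.  227.1] 98 z 0.0998 mid [ 0.4229 -0.0815] mean [ 0.42   -0.1379] ext [0.036 0.146]
cap [169.6 229.5] 83 z 0.0807 mid [0.4079 0.2626] mean [0.4081 0.2626] ext [0.027 0.025]
cap [348.4 239.3] 141 z 0.1198 mid [ 0.4054 -0.1458] mean [ 0.3865 -0.2624] ext [0.072 0.275]
mark [ 58.4 118. ] [  7  82  79  54 277] mean [0.7585 0.6368 0.0448] ext [0.172 0.243 0.02 ]
mark [240.3 157.3] [230 147  22  22 363] mean [0.6345 0.0529 0.0446] ext [0.068 0.067 0.013]
mark [270.5 156.7] [260 147  22  21 363] mean [ 0.637  -0.042   0.0448] ext [0.064 0.066 0.011]
mark [300.8 155.9] [291 146  21  21 355] mean [ 0.6402 -0.137   0.0449] ext [0.065 0.063 0.012]
mark [210.1 158.1] [200 148  21  21 347] mean [0.6316 0.1479 0.0447] ext [0.064 0.064 0.013]
mark [132.8 183.7] [131 150   4  73 155] mean [0.5488 0.3894 0.045 ] ext [0.225 0.013 0.02 ]
```

View pics/crop1.png

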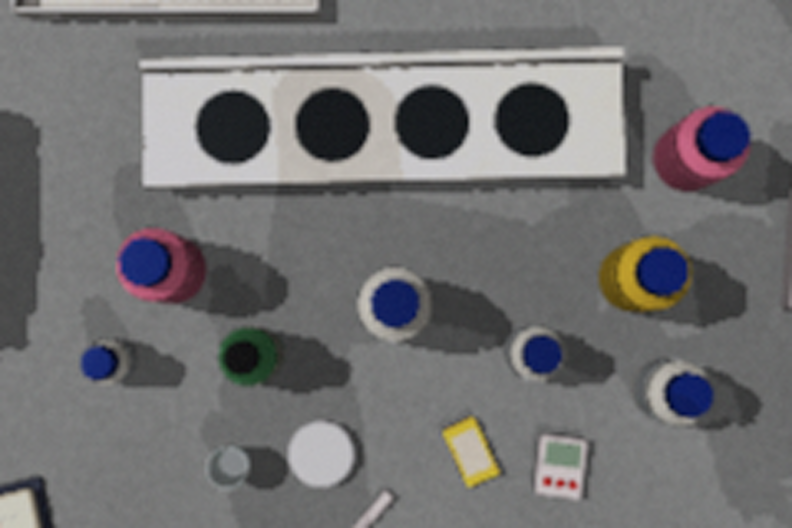

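Run:
```python
from h import *
P=np.load("P0.npy"); c=np.load("c0.npy")
hsv=cv2.cvtColor(c,cv2.COLOR_RGB2HSV)
for nm,(u,v),zt in [("b80",(169.6,229.5),.08),("b98",(303,227),.098),("b118",(347,239),.118),("b140",(259.4,211.6),.14),("pink1",(183,199),.14),("yel",(340,202),.14),("pink2",(358,161),.14),("green",(213,228),.12)]:
    vv,uu=np.mgrid[:384,:512]; w=np.hypot(uu-u,vv-v)<14
    m=w&(abs(P[...,2]-zt)<.006)
    if nm!="green": m&=(hsv[...,1]>120)
    q=P[m]; print(nm,m.sum(),q.mean(0).round(4),np.median(q,0).round(4),((q.max(0)+q.min(0))/2)[:2].round(4),np.ptp(q,0).round(3))
```

```text
b80 73 [0.4081 0.2626 0.0788] [0.4093 0.2625 0.0789] [0.4079 0.2626] [0.027 0.025 0.009]
b98 95 [ 0.4196 -0.1394  0.0973] [ 0.4195 -0.1394  0.097 ] [ 0.4194 -0.1396] [0.029 0.03  0.008]
b118 137 [ 0.386  -0.2641  0.1171] [ 0.3866 -0.2635  0.117 ] [ 0.3866 -0.2646] [0.034 0.037 0.01 ]
b140 150 [ 0.4627 -0.0085  0.139 ] [ 0.4616 -0.0074  0.1393] [ 0.4629 -0.0087] [0.037 0.037 0.009]
pink1 156 [0.4975 0.2093 0.1388] [0.4968 0.2095 0.1387] [0.4982 0.2102] [0.043 0.039 0.009]
yel 162 [ 0.4924 -0.237   0.1389] [ 0.4917 -0.2366  0.1388] [ 0.4946 -0.2365] [0.04 0.04 0.01]
pink2 168 [ 0.6108 -0.2915  0.1389] [ 0.6105 -0.2917  0.139 ] [ 0.6122 -0.292 ] [0.041 0.041 0.01 ]
green 84 [0.4162 0.1274 0.1191] [0.416  0.1278 0.119 ] [0.4161 0.1279] [0.026 0.03  0.01 ]
```

```bash
cat >> h.py <<'E'
from scipy.spatial.transform import Rotation as Ro
import json
def plan(way, rows_each, p=None,R=None):
    """way: list of (x,y,z,yaw) ; prints tool-axis rows"""
    s=observe(); p=s["tool_pos"] if p is None else p; R=Ro.from_euler("xyz",s["tool_rot"]) if R is None else R
    for w,n in zip(way,rows_each):
        p1=np.array(w[:3]); R1=Ro.from_euler("xyz",[np.pi,0,w[3]]); dp=(p1-p)/n; rv=(R.inv()*R1).as_rotvec()/n
        out=[]
        for i in range(n):
            out.append([*R.inv().apply(dp).round(4).tolist(),*rv.round(4).tolist()]); R=R*Ro.from_rotvec(rv)
        print(w,n)
        for r in out: print("  ",r)
        p,R=p1,R1
E
python3 -c "
from h import *
plan([(.386,-.264,.2,np.pi/2)],[12])"
```

```text
(0.386, -0.264, 0.2, 1.5707963267948966) 12
   [0.0252, -0.014, -0.0, -0.0001, -0.0001, -0.1087]
   [0.0266, -0.0112, -0.0, -0.0001, -0.0001, -0.1087]
   [0.0277, -0.0083, -0.0, -0.0001, -0.0001, -0.1087]
   [0.0284, -0.0052, -0.0, -0.0001, -0.0001, -0.1087]
   [0.0288, -0.0021, -0.0, -0.0001, -0.0001, -0.1087]
   [0.0288, 0.001, -0.0, -0.0001, -0.0001, -0.1087]
   [0.0286, 0.0042, -0.0, -0.0001, -0.0001, -0.1087]
   [0.0279, 0.0072, -0.0, -0.0001, -0.0001, -0.1087]
   [0.027, 0.0102, -0.0, -0.0001, -0.0001, -0.1087]
   [0.0257, 0.0131, -0.0, -0.0001, -0.0001, -0.1087]
   [0.0241, 0.0158, -0.0, -0.0001, -0.0001, -0.1087]
   [0.0223, 0.0183, -0.0, -0.0001, -0.0001, -0.1087]
```

send_rows([
  [0.025, -0.014, 0, 0, 0, -0.109, 0],
  [0.027, -0.011, 0, 0, 0, -0.109, 0],
  [0.028, -0.008, 0, 0, 0, -0.109, 0],
  [0.028, -0.005, 0, 0, 0, -0.109, 0],
  [0.029, -0.002, 0, 0, 0, -0.109, 0],
])

```text
time: 0.57
tool_pos: [0.2429, -0.4048, 0.1999]
tool_rot: [-3.141, -0.0, 0.817]
contact_force: [1.2, -0.3, 0.6]
opening: 0.0912
```

send_rows([
  [0.029, 0.001, 0, 0, 0, -0.109, 0],
  [0.029, 0.004, 0, 0, 0, -0.109, 0],
  [0.028, 0.007, 0, 0, 0, -0.109, 0],
  [0.027, 0.01, 0, 0, 0, -0.109, 0],
  [0.026, 0.013, 0, 0, 0, -0.109, 0],
])

```text
time: 0.98
tool_pos: [0.3457, -0.3025, 0.2]
tool_rot: [-3.141, -0.0, 1.362]
contact_force: [-0.3, -0.8, -0.7]
opening: 0.0919
```

send_rows([
  [0.024, 0.016, 0, 0, 0, -0.109, 0],
  [0.022, 0.018, 0, 0, 0, -0.105, 0],
  [0, 0, 0, 0, 0, 0, 0],
  [0, 0, 0, 0, 0, 0, 0],
])

```text
time: 1.32
tool_pos: [0.3864, -0.2628, 0.1999]
tool_rot: [-3.141, -0.0, 1.573]
contact_force: [-1.2, -1.1, 0.3]
opening: 0.0917
```

send_rows([
  [-0.001, 0, 0.03, 0, 0, 0, 0.3],
  [0, 0, 0.03, 0, 0, 0, 0.3],
  [0, 0, 0.025, 0, 0, 0, 0.3],
  [0, 0, 0.015, 0, 0, 0, 0.3],
  [0, 0, 0.009, 0, 0, 0, 0.3],
], newtons=25)

```text
time: 1.73
tool_pos: [0.3842, -0.2648, 0.0891]
tool_rot: [-3.139, -0.002, 1.568]
contact_force: [0.7, 0.1, -0.4]
opening: 0.0659
```

send_rows([
  [0, 0, 0, 0, 0, 0, 0.7],
  [0, 0, 0, 0, 0, 0, 1],
  [0, 0, 0, 0, 0, 0, 1],
  [0, 0, 0, 0, 0, 0, 1],
  [0, 0, 0, 0, 0, 0, 1],
])

```text
time: 2.15
tool_pos: [0.3864, -0.2652, 0.0921]
tool_rot: [3.14, 0.002, 1.571]
contact_force: [-0.1, -0.4, -0.0]
opening: 0.0354
```

send_rows([
  [0, 0, 0, 0, 0, 0, 1],
  [0, 0, -0.01, 0, 0, 0, 1],
  [0, 0, -0.02, 0, 0, 0, 1],
])

```text
time: 2.4
tool_pos: [0.3849, -0.2637, 0.12]
tool_rot: [-3.139, -0.003, 1.571]
contact_force: [0.4, 0.2, 0.3]
opening: 0.0156
```

Run:
```python
from h import *
d=imaging.read_camera("wrist"); cv2.imwrite("pics/w1.png",d["color"][:,:,::-1])
d=imaging.read_camera("scene"); cv2.imwrite("pics/s1.png",cv2.resize(d["color"][80:270,120:380,::-1],None,fx=3,fy=3))
print(observe()["opening"],observe()["contact_force"],observe()["tool_pos"])
```

```text
0.007512203285562914 [-0.13418746 -0.51179353  0.04411512] [ 0.38737518 -0.26586509  0.12363482]
```

View pics/s1.png

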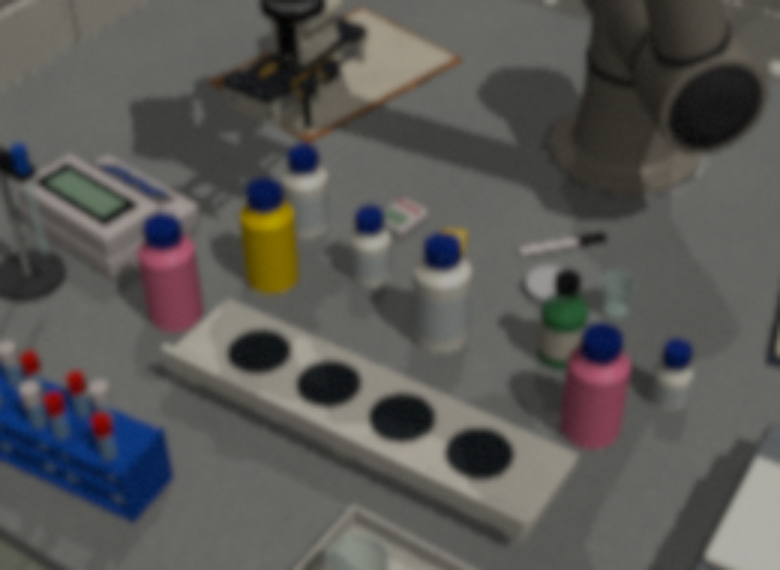

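View pics/w1.png

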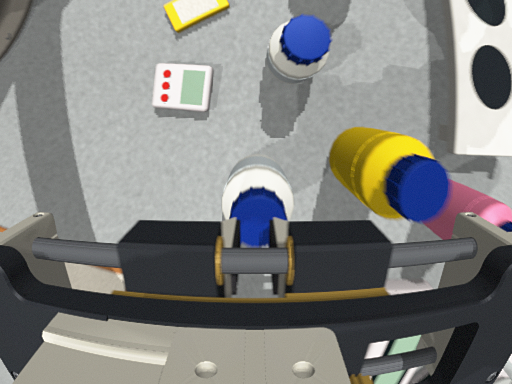

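```bash
cat >> h.py <<'E'
def wcloud(d):
    z=d["range_z"]; H,W=z.shape; f=H/2/np.radians(d["vfov"]/2) if 0 else H/2/np.tan(np.radians(d["vfov"])/2)
    v,u=np.mgrid[:H,:W]; dx,dy=u-d["cx"],v-d["cy"]; r=np.hypot(dx,dy)+1e-9; t=np.tan(np.minimum(r/f,1.5))*z
    return (np.stack([dx/r*t,dy/r*t,z,np.ones_like(z)],-1)@d["T"].T)[...,:3]
def caps(P,c,tops=(.08,.098,.118,.14,.125,.143,.163,.185)):
    hsv=cv2.cvtColor(c,cv2.COLOR_RGB2HSV)
    m=((hsv[...,0]>105)&(hsv[...,0]<128)&(hsv[...,1]>120)&(P[...,2]>0.05)).astype(np.uint8)
    n,l,s,ce=cv2.connectedComponentsWithStats(m)
    for i in range(1,n):
        if s[i,4]<25: continue
        q=P[l==i]; zt=np.percentile(q[:,2],85); t=q[abs(q[:,2]-zt)<.005]
        if len(t)>15 and np.ptp(t,0).max()<.06: print("cap px",ce[i].round(0),"n",len(t),"mean",t.mean(0).round(4),"ext",np.ptp(t,0)[:2].round(3))
E
python3 - <<'E'
from h import *
d=imaging.read_camera("wrist"); print(d["vfov"],d["cx"],d["cy"],d["T"].round(3)); caps(wcloud(d),d["color"])
d=imaging.read_camera("top"); print("top"); caps(cloud(d),d["color"]);cv2.imwrite("pics/t1.png",cv2.resize(d["color"][120:280,220:460,::-1],None,fx=3.3,fy=3.3))
d=imaging.read_camera("scene"); print("scene"); caps(cloud(d),d["color"])
print(observe())
E
```

```text
65.70646984690485 254.30131543613268 188.94144793992595 [[ 1.    -0.001  0.004  0.386]
 [ 0.    -0.964 -0.265 -0.195]
 [ 0.004  0.265 -0.964  0.308]
 [ 0.     0.     0.     1.   ]]
cap px [300.  38.] n 1636 mean [ 0.4199 -0.1419  0.0979] ext [0.035 0.035]
cap px [410. 182.] n 2573 mean [ 0.4914 -0.2387  0.1398] ext [0.041 0.042]
cap px [254. 207.] n 1710 mean [ 0.3867 -0.2618  0.1177] ext [0.038 0.038]
cap px [503. 223.] n 73 mean [ 0.6028 -0.2758  0.1368] ext [0.013 0.008]
top
cap px [421. 136.] n 39 mean [ 0.6682 -0.4376  0.2186] ext [0.017 0.019]
cap px [359. 161.] n 155 mean [ 0.6106 -0.2919  0.1391] ext [0.038 0.041]
cap px [184. 199.] n 144 mean [0.4967 0.2093 0.1391] ext [0.034 0.04 ]
cap px [340. 202.] n 149 mean [ 0.4921 -0.2372  0.1392] ext [0.034 0.039]
cap px [411. 204.] n 22 mean [ 0.4932 -0.4718  0.0563] ext [0.009 0.019]
cap px [259. 212.] n 143 mean [ 0.4628 -0.0081  0.1395] ext [0.037 0.037]
cap px [304. 227.] n 91 mean [ 0.4196 -0.1393  0.0973] ext [0.029 0.03 ]
cap px [170. 229.] n 68 mean [0.4079 0.2621 0.0794] ext [0.027 0.028]
scene
cap px [126. 133.] n 16 mean 
[... 516 characters left out ...]
0.2654 0.0818] ext [0.027 0.024]
{'time': 2.65, 'qpos': array([-7.64925530e-01,  3.24631792e-01,  1.79308799e+00, -7.43855838e-05,
        1.02396025e+00, -7.64983810e-01]), 'qvel': array([-0.00017208,  0.01376628,  0.00855044,  0.00041752,  0.00197486,
       -0.00076612]), 'joint_efforts': array([ 5.74404228e-03, -3.93724287e+01, -2.14418775e+01,  2.91064556e-02,
        6.86678407e-02,  7.62769178e-04]), 'tool_pos': array([ 0.38581188, -0.26445966,  0.1208468 ]), 'tool_rot': array([-3.14148562e+00, -1.46807339e-05,  1.57089329e+00]), 'contact_force': array([ 0.71188178, -0.21771855, -0.43489586]), 'torque': array([-0.02549277, -0.12170733, -0.04179234]), 'opening': 0.00037309802995440694}
```

View pics/t1.png

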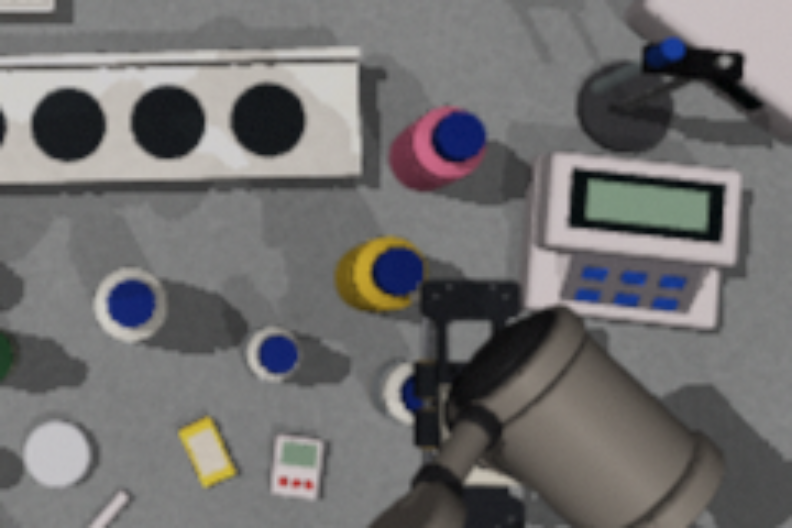

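send_rows([
  [0, 0, -0.01, 0, 0, 0, 0.3],
  [0, 0, 0, 0, 0, 0, 0.3],
  [0, 0, 0, 0, 0, 0, 0.3],
  [0, 0, 0, 0, 0, 0, 0.3],
  [0, 0, 0, 0, 0, 0, 0.3],
])

```text
time: 3.07
tool_pos: [0.3857, -0.2644, 0.1305]
tool_rot: [-3.141, -0.001, 1.571]
contact_force: [0.3, 0.3, 1.4]
opening: 0.0297
```

send_rows([
  [0.001, 0, 0, 0, 0, 0, 0.3],
  [0, 0, 0, 0, 0, 0, 0.3],
  [0, 0, 0, 0, 0, 0, 0.3],
  [0, 0, 0, 0, 0, 0, 0.3],
  [0, 0, 0, 0, 0, 0, 0.3],
])

```text
time: 3.48
tool_pos: [0.386, -0.2637, 0.1311]
tool_rot: [3.142, 0.0, 1.571]
contact_force: [0.5, 0.3, 0.2]
opening: 0.0617
```

send_rows([
  [0, 0, 0.015, 0, 0, 0, 0.3],
  [0, 0, 0.015, 0, 0, 0, 0.3],
  [0, 0, 0.01, 0, 0, 0, 0.5],
  [0, 0, 0, 0, 0, 0, 1],
  [0, 0, 0, 0, 0, 0, 1],
])

```text
time: 3.9
tool_pos: [0.3858, -0.2635, 0.091]
tool_rot: [-3.141, -0.001, 1.571]
contact_force: [0.3, 0.0, -0.8]
opening: 0.0489
```

send_rows([
  [0, 0, 0, 0, 0, 0, 1],
  [0, 0, 0, 0, 0, 0, 1],
  [0, 0, 0, 0, 0, 0, 1],
  [0, 0, 0, 0, 0, 0, 1],
  [0, 0, 0, 0, 0, 0, 1],
])

```text
time: 4.32
tool_pos: [0.3858, -0.2643, 0.0925]
tool_rot: [3.142, 0.002, 1.571]
contact_force: [-6.0, 0.9, 20.0]
opening: 0.0159
```

Run:
```python
from h import *
d=imaging.read_camera("wrist"); caps(wcloud(d),d["color"]); cv2.imwrite("pics/w2.png",d["color"][:,:,::-1])
d=imaging.read_camera("scene"); print("scene"); cv2.imwrite("pics/s2.png",cv2.resize(d["color"][30:180,140:300,::-1],None,fx=4,fy=4,interpolation=cv2.INTER_CUBIC))
print(observe()["opening"],observe()["contact_force"])
```

```text
cap px [310.  30.] n 2184 mean [ 0.4198 -0.142   0.0979] ext [0.035 0.035]
cap px [435. 196.] n 3077 mean [ 0.4904 -0.238   0.1397] ext [0.043 0.043]
cap px [258. 221.] n 1373 mean [ 0.3877 -0.2589  0.1184] ext [0.031 0.027]
scene
0.0074554896086639994 [-8.69743045  0.86199123 27.74098705]
```

View pics/w2.png

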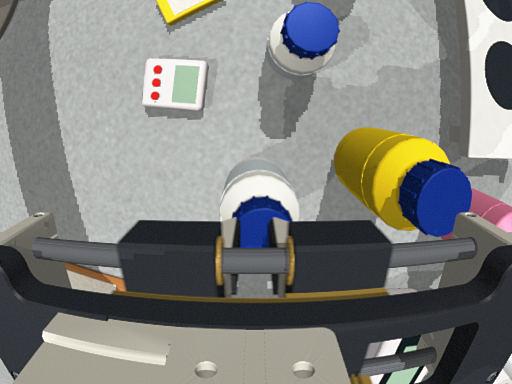

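View pics/s2.png

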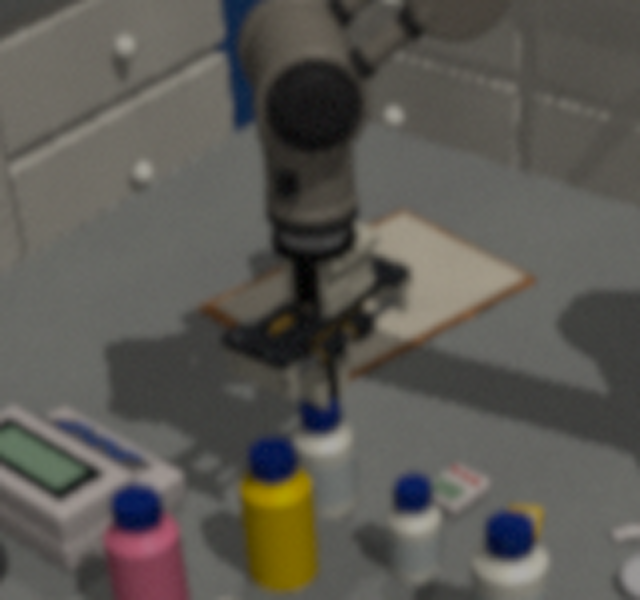

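Run:
```python
from h import *
d=imaging.read_camera("wrist"); P=wcloud(d)
for v in (205,215,225,235,245,260,275,285,295):
    print(v,[(u,P[v,u].round(3).tolist()) for u in (222,230,240,256,272,282,290)])
cv2.imwrite("pics/w2b.png",cv2.resize(d["color"][150:320,170:340,::-1],None,fx=4,fy=3.5,interpolation=cv2.INTER_CUBIC))
print(observe())
```

```text
205 [(222, [0.354, -0.287, 0.002]), (230, [0.369, -0.259, 0.085]), (240, [0.376, -0.257, 0.09]), (256, [0.387, -0.25, 0.112]), (272, [0.396, -0.249, 0.116]), (282, [0.402, -0.25, 0.111]), (290, [0.41, -0.257, 0.089])]
215 [(222, [0.354, -0.297, 0.001]), (230, [0.369, -0.266, 0.087]), (240, [0.377, -0.258, 0.107]), (256, [0.387, -0.254, 0.119]), (272, [0.396, -0.254, 0.119]), (282, [0.402, -0.254, 0.119]), (290, [0.406, -0.254, 0.119])]
225 [(222, [0.376, -0.229, 0.194]), (230, [0.378, -0.229, 0.194]), (240, [0.378, -0.254, 0.133]), (256, [0.387, -0.259, 0.12]), (272, [0.395, -0.255, 0.132]), (282, [0.394, -0.229, 0.193]), (290, [0.396, -0.229, 0.194])]
235 [(222, [0.376, -0.229, 0.201]), (230, [0.379, -0.229, 0.201]), (240, [0.379, -0.255, 0.144]), (256, [0.387, -0.266, 0.12]), (272, [0.394, -0.254, 0.145]), (282, [0.393, -0.229, 0.201]), (290, [0.396, -0.229, 0.202])]
245 [(222, [0.377, -0.229, 0.208]), (230, [0.379, -0.228, 0.209]), (240, [0.379, -0.255, 0.155]), (256, [0.387, -0.272, 0.12]), (272, [0.391, -0.234, 0.197]), (282, [0.393, -0.229, 0.209]), (290, [0.395, -0.229, 0.208]
[... 799 characters left out ...]
.243, 0.21]), (282, [0.393, -0.243, 0.21]), (290, [0.395, -0.244, 0.21])]
{'time': 4.4667, 'qpos': array([-0.76402547,  0.36056243,  1.82827135, -0.00216261,  0.94874821,
       -0.7634366 ]), 'qvel': array([ 0.00051662, -0.01181737, -0.01161149, -0.00063354, -0.00033025,
       -0.00117078]), 'joint_efforts': array([ 1.74015351e+00, -2.58487988e+01, -1.48847491e+01,  1.32865526e+00,
       -2.08541818e+00, -8.83987639e-03]), 'tool_pos': array([ 0.38632126, -0.26518108,  0.09402041]), 'tool_rot': array([3.13991454, 0.00404563, 1.57146069]), 'contact_force': array([-7.87501077,  1.02245148, 30.14415415]), 'torque': array([0.13871023, 1.4469716 , 0.02584978]), 'opening': 0.0036210532833593338}
```

View pics/w2b.png

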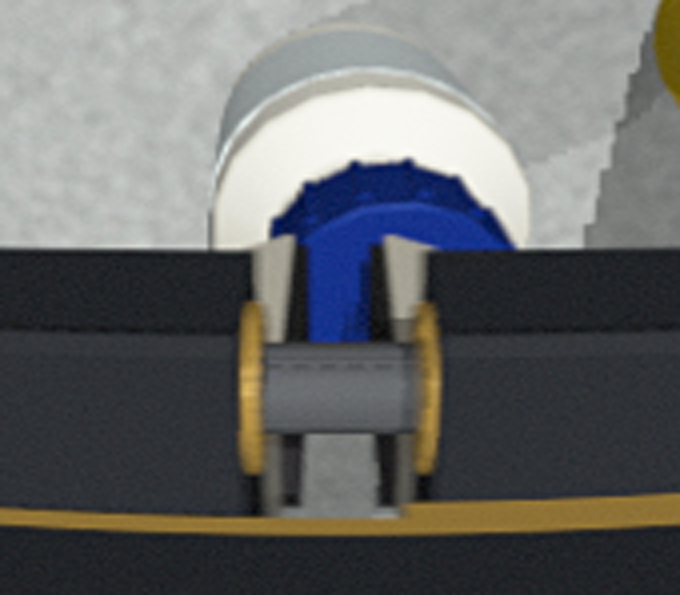

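send_rows([
  [0, 0, 0, 0, 0, 0, 0.3],
  [0, 0, 0, 0, 0, 0, 0.3],
])

```text
time: 4.63
tool_pos: [0.3864, -0.2648, 0.0933]
tool_rot: [3.14, 0.003, 1.571]
contact_force: [-3.0, 1.1, 9.8]
opening: 0.0127
```

Run:
```python
from h import *
d=imaging.read_camera("wrist"); caps(wcloud(d),d["color"]); cv2.imwrite("pics/w3.png",cv2.resize(d["color"][130:350,130:380,::-1],None,fx=3,fy=2.7,interpolation=cv2.INTER_CUBIC))
d=imaging.read_camera("scene"); cv2.imwrite("pics/s3.png",cv2.resize(d["color"][70:180,170:300,::-1],None,fx=5,fy=5,interpolation=cv2.INTER_CUBIC))
print(observe()["opening"],observe()["contact_force"],observe()["tool_pos"])
```

```text
cap px [309.  29.] n 2169 mean [ 0.4198 -0.142   0.0979] ext [0.036 0.036]
cap px [433. 195.] n 3106 mean [ 0.4906 -0.2381  0.1397] ext [0.043 0.042]
cap px [261. 219.] n 1232 mean [ 0.3893 -0.2587  0.1189] ext [0.032 0.027]
0.020536924142268417 [ 0.07308075 -0.01157331 -0.04692292] [ 0.38619205 -0.26419818  0.09235884]
```

View pics/w3.png

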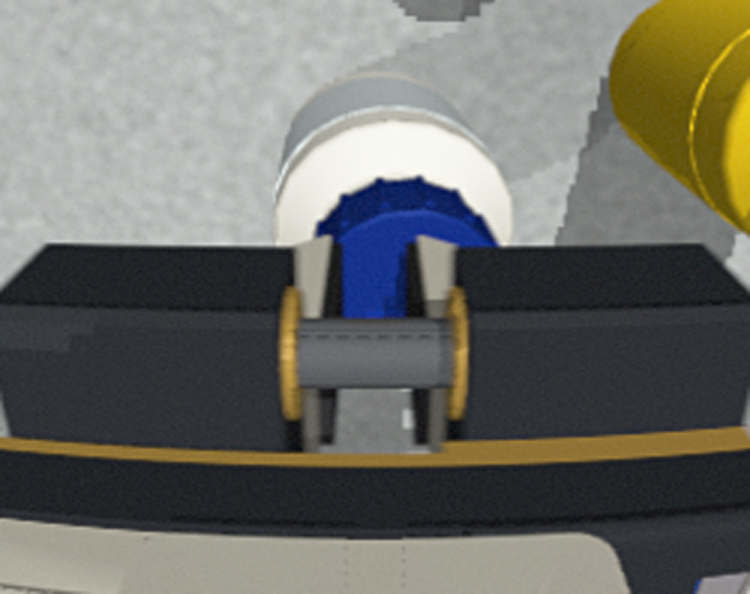

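View pics/s3.png

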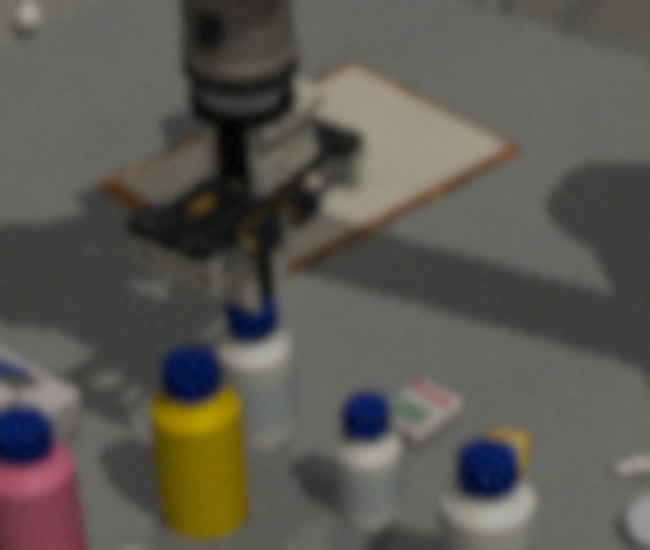

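send_rows([
  [0, 0, -0.02, 0, 0, 0, 0.3],
  [0, 0, -0.04, 0, 0, 0, 0.3],
  [0, 0, -0.04, 0, 0, 0, 0.3],
  [0, 0, 0, 0, 0, 0, 0.3],
  [0, 0, 0, 0, 0, 0, 0.3],
])

```text
time: 5.15
tool_pos: [0.387, -0.2646, 0.1935]
tool_rot: [3.137, 0.004, 1.571]
contact_force: [-0.3, 0.3, -0.5]
opening: 0.0542
```

Run:
```python
from h import *
s=observe(); print(s["opening"],s["contact_force"],s["tool_pos"],s["tool_rot"])
d=imaging.read_camera("wrist"); P=wcloud(d); caps(P,d["color"]); cv2.imwrite("pics/w4.png",cv2.resize(d["color"][:,:,::-1],None,fx=1.5,fy=1.5))
z=s["tool_pos"][2]; v,u=np.mgrid[:384,:512]
Q=P.copy(); Q[...,2]-=z; Q[...,1]-=s["tool_pos"][1];Q[...,0]-=s["tool_pos"][0]
m=(abs(Q[...,0])<.075)&(abs(Q[...,1])<.03)&(Q[...,2]>-.02)
for a,b in [(-.02,-.01),(-.01,0),(0,.01),(.01,.02),(.02,.03),(.03,.04),(.04,.05),(.05,.07),(.07,.09)]:
    k=m&(Q[...,2]>=a)&(Q[...,2]<b); 
    if k.sum(): print(a,k.sum(),Q[k].min(0).round(3),Q[k].max(0).round(3),u[k].min(),u[k].max(),v[k].min(),v[k].max())
d=imaging.read_camera("scene"); cv2.imwrite("pics/s4.png",cv2.resize(d["color"][30:180,140:300,::-1],None,fx=4,fy=4,interpolation=cv2.INTER_CUBIC))
```

```text
0.05420931558496633 [-0.32602019  0.29434892 -0.4550403 ] [ 0.38703788 -0.26462675  0.19347365] [3.13743915 0.00399281 1.57084677]
cap px [289.  55.] n 955 mean [ 0.4198 -0.1416  0.0979] ext [0.033 0.035]
cap px [373. 164.] n 1554 mean [ 0.4919 -0.2386  0.1398] ext [0.04  0.041]
cap px [254. 187.] n 1288 mean [ 0.3865 -0.265   0.1177] ext [0.037 0.038]
cap px [458. 210.] n 302 mean [ 0.6061 -0.2825  0.1389] ext [0.039 0.036]
0.02 102 [-0.035 -0.008  0.026] [0.033 0.011 0.03 ] 194 314 217 246
0.03 440 [-0.044 -0.006  0.03 ] [0.042 0.011 0.04 ] 174 333 219 246
0.04 585 [-0.044 -0.001  0.04 ] [0.043 0.011 0.05 ] 169 340 225 246
0.05 969 [-0.044 -0.01   0.05 ] [0.043 0.011 0.07 ] 167 341 232 288
0.07 794 [-0.03  -0.011  0.07 ] [0.029 0.012 0.09 ] 177 332 272 296
```

View pics/w4.png

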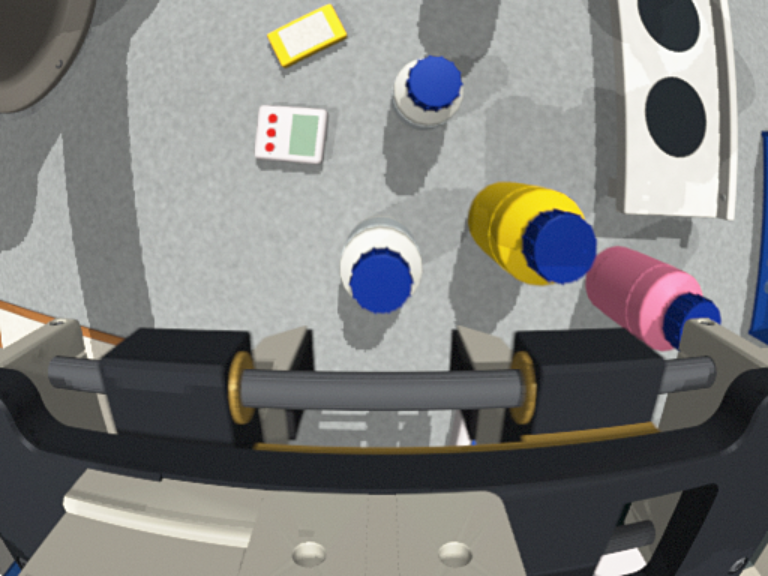

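View pics/s4.png

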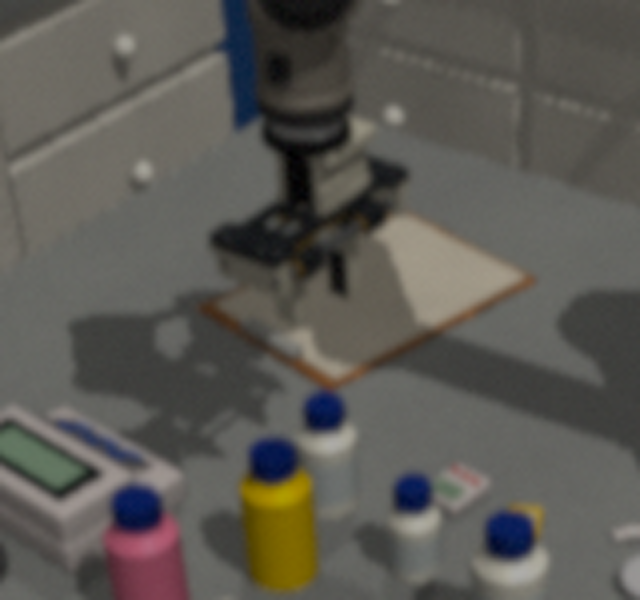

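The image shows the real fingertips about 27 mm above the reported TCP: depth gives TCP z + 0.026, and the closed fingers rubbed on top of the cap. I'll correct the heights by that amount. The bottle is still upright at (0.387, -0.265).

send_rows([
  [0, 0, 0.035, 0, 0, 0, 0.3],
  [0, 0, 0.035, 0, 0, 0, 0.3],
  [0, 0, 0.03, 0, 0, 0, 0.3],
  [0, 0, 0.02, 0, 0, 0, 0.3],
  [0, 0, 0.009, 0, 0, 0, 0.4],
])

```text
time: 5.67
tool_pos: [0.3836, -0.2614, 0.0581]
tool_rot: [-3.136, -0.006, 1.571]
contact_force: [-0.9, 0.2, 0.2]
opening: 0.0612
```

send_rows([
  [0, 0, 0, 0, 0, 0, 1],
  [0, 0, 0, 0, 0, 0, 1],
  [0, 0, 0, 0, 0, 0, 1],
  [0, 0, 0, 0, 0, 0, 1],
  [0, 0, 0, 0, 0, 0, 1],
])

```text
time: 6.08
tool_pos: [0.3867, -0.2643, 0.0633]
tool_rot: [3.14, 0.002, 1.571]
contact_force: [1.2, -1.2, 1.4]
opening: 0.0375
```

send_rows([
  [0, 0, 0, 0, 0, 0, 1],
  [0, 0, 0, 0, 0, 0, 1],
])

```text
time: 6.25
tool_pos: [0.3868, -0.2644, 0.0632]
tool_rot: [3.139, 0.002, 1.571]
contact_force: [0.4, -0.3, 6.2]
opening: 0.0375
```

send_rows([
  [0, 0, -0.01, 0, 0, 0, 1],
  [0, 0, -0.025, 0, 0, 0, 1],
  [0, 0, -0.035, 0, 0, 0, 1],
  [0, 0, -0.035, 0, 0, 0, 1],
  [0, 0, -0.035, 0, 0, 0, 1],
])

```text
time: 6.67
tool_pos: [0.3852, -0.263, 0.2033]
tool_rot: [-3.14, -0.001, 1.571]
contact_force: [0.7, -1.3, -1.9]
opening: 0.0373
```

send_rows([
  [0, 0, -0.02, 0, 0, 0, 1],
  [0, 0, 0, 0, 0, 0, 1],
])

```text
time: 6.83
tool_pos: [0.3874, -0.2651, 0.2266]
tool_rot: [3.136, 0.006, 1.571]
contact_force: [1.6, 0.5, -2.2]
opening: 0.0375
```

Run:
```python
from h import *
d=imaging.read_camera("scene"); cv2.imwrite("pics/s5.png",cv2.resize(d["color"][30:180,140:300,::-1],None,fx=4,fy=4,interpolation=cv2.INTER_CUBIC))
s=observe(); print(s["opening"],s["contact_force"],s["tool_pos"])
```

```text
0.037722480498697045 [-0.00421913  0.55730711 -3.52861263] [ 0.38653814 -0.2641879   0.22379988]
```

View pics/s5.png

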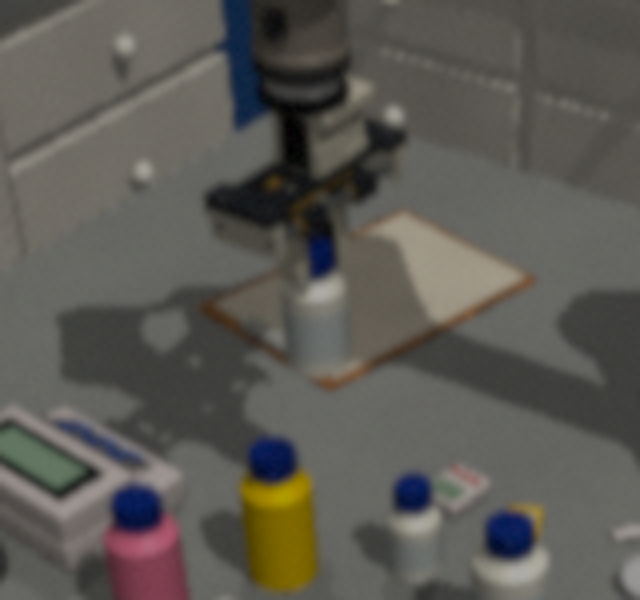

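send_rows([
  [0.01, 0.012, 0, 0, 0, 0, 1],
  [0.02, 0.023, 0, 0, 0, 0, 1],
  [0.025, 0.028, 0, 0, 0, 0, 1],
  [0.025, 0.028, 0, 0, 0, 0, 1],
  [0.025, 0.028, 0, 0, 0, 0, 1],
])

```text
time: 7.3
tool_pos: [0.5048, -0.157, 0.2198]
tool_rot: [-3.138, -0.002, 1.57]
contact_force: [0.2, -0.5, -2.1]
opening: 0.0374
```

send_rows([
  [0.025, 0.028, 0, 0, 0, 0, 1],
  [0.025, 0.028, 0, 0, 0, 0, 1],
  [0.025, 0.028, 0, 0, 0, 0, 1],
  [0.02, 0.023, 0, 0, 0, 0, 1],
  [0.015, 0.016, 0, 0, 0, 0, 1],
])

```text
time: 7.72
tool_pos: [0.6285, -0.0461, 0.2188]
tool_rot: [-3.137, -0.001, 1.572]
contact_force: [-0.6, -1.1, -2.1]
opening: 0.0374
```

send_rows([
  [0.007, 0.0085, 0, 0, 0, 0, 1],
  [0, 0, 0.02, 0, 0, 0, 1],
  [0, 0, 0.03, 0, 0, 0, 1],
  [0, 0, 0.03, 0, 0, 0, 1],
  [0, 0, 0.015, 0, 0, 0, 1],
])

```text
time: 8.13
tool_pos: [0.6329, -0.0409, 0.1203]
tool_rot: [-3.131, -0.002, 1.571]
contact_force: [-1.1, 0.2, -3.2]
opening: 0.0375
```

send_rows([
  [0, 0, 0.008, 0, 0, 0, 1],
  [0, 0, 0, 0, 0, 0, 1],
  [0, 0, 0, 0, 0, 0, 1],
])

```text
time: 8.38
tool_pos: [0.6362, -0.0417, 0.1185]
tool_rot: [-3.14, -0.0, 1.571]
contact_force: [0.4, -0.8, -1.6]
opening: 0.0373
```

send_rows([
  [0, 0, 0.005, 0, 0, 0, 1],
  [0, 0, 0.003, 0, 0, 0, 1],
  [0, 0, 0.001, 0, 0, 0, 1],
  [0, 0, 0, 0, 0, 0, 1],
])

```text
time: 8.72
tool_pos: [0.6365, -0.0417, 0.1103]
tool_rot: [3.141, 0.0, 1.571]
contact_force: [0.7, -0.2, -1.7]
opening: 0.0375
```

send_rows([
  [0, 0, 0.001, 0, 0, 0, 1],
  [0, 0, 0, 0, 0, 0, 1],
])

```text
time: 8.88
tool_pos: [0.6365, -0.0417, 0.1093]
tool_rot: [3.141, 0.0, 1.571]
contact_force: [0.3, -0.0, -2.5]
opening: 0.0376
```

send_rows([
  [0, 0, 0.001, 0, 0, 0, 1],
  [0, 0, 0, 0, 0, 0, 1],
])

```text
time: 9.05
tool_pos: [0.6367, -0.0417, 0.1083]
tool_rot: [3.141, 0.0, 1.571]
contact_force: [-0.8, -0.6, -2.1]
opening: 0.0373
```

send_rows([
  [0, 0, 0.001, 0, 0, 0, 1],
  [0, 0, 0, 0, 0, 0, 1],
])

```text
time: 9.22
tool_pos: [0.6368, -0.0416, 0.1082]
tool_rot: [3.14, 0.0, 1.571]
contact_force: [-0.5, 0.5, 4.0]
opening: 0.0377
```

send_rows([
  [0, 0, 0, 0, 0, 0, 0.3],
  [0, 0, 0, 0, 0, 0, 0.3],
  [0, 0, 0, 0, 0, 0, 0.3],
  [0, 0, 0, 0, 0, 0, 0.3],
  [0, 0, 0, 0, 0, 0, 0.3],
])

```text
time: 9.63
tool_pos: [0.6364, -0.0417, 0.1069]
tool_rot: [-3.141, 0.0, 1.571]
contact_force: [0.0, -0.1, -0.3]
opening: 0.0631
```

send_rows([
  [0, 0, -0.015, 0, 0, 0, 0.3],
  [0, 0, -0.03, 0, 0, 0, 0.3],
  [0, 0, -0.04, 0, 0, 0, 0.3],
  [0, 0, -0.03, 0, 0, 0, 0.3],
  [0, 0, -0.01, 0, 0, 0, 0.3],
])

```text
time: 10.05
tool_pos: [0.6384, -0.042, 0.2379]
tool_rot: [3.133, 0.002, 1.571]
contact_force: [-0.1, -0.1, 0.8]
opening: 0.0642
```

Run:
```python
from h import *
s=observe(); print(s["opening"],s["tool_pos"])
d=imaging.read_camera("wrist"); P=wcloud(d); caps(P,d["color"]); cv2.imwrite("pics/w6.png",d["color"][:,:,::-1])
m=((d["color"].max(2)<50)&(abs(P[...,2]-.045)<.006)).astype(np.uint8)
n,l,st,ce=cv2.connectedComponentsWithStats(m)
for i in range(1,n):
    if st[i,4]>100: q=P[l==i]; print("mark",ce[i].round(),q.mean(0).round(4),np.ptp(q,0).round(3))
```

```text
0.06424477568095152 [ 0.63843609 -0.04200247  0.23794588]
cap px [ 94. 151.] n 1020 mean [ 0.4661 -0.0082  0.1397] ext [0.043 0.041]
cap px [252. 188.] n 1312 mean [ 0.6365 -0.0426  0.1627] ext [0.037 0.039]
mark [260. 149.] [ 0.6475 -0.0219  0.0459] [0.068 0.041 0.004]
mark [255. 229.] [ 0.6402 -0.1324  0.0457] [0.068 0.056 0.005]
```

View pics/w6.png

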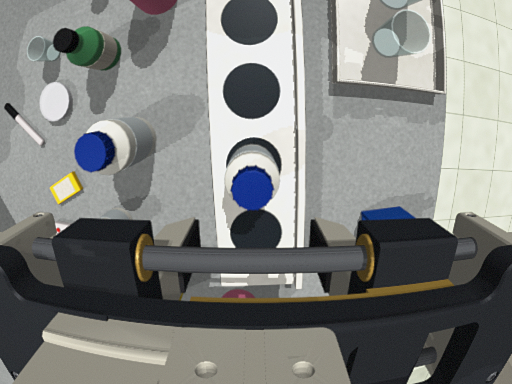

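send_rows([
  [-0.0125, -0.027, 0, 0, 0, 0, 0.3],
  [-0.0125, -0.027, 0, 0, 0, 0, 0.3],
  [-0.0125, -0.027, 0, 0, 0, 0, 0.3],
  [-0.0125, -0.027, 0, 0, 0, 0, 0.3],
  [-0.0125, -0.027, 0.01, 0, 0, 0, 0.3],
])

```text
time: 10.52
tool_pos: [0.5003, -0.1046, 0.2218]
tool_rot: [3.141, 0.0, 1.571]
contact_force: [0.9, -0.9, 0.6]
opening: 0.0641
```

send_rows([
  [-0.0125, -0.027, 0.02, 0, 0, 0, 0.3],
  [-0.0125, -0.027, 0.025, 0, 0, 0, 0.3],
  [-0.011, -0.028, 0.03, 0, 0, 0, 0.3],
  [0, 0, 0.02, 0, 0, 0, 0.3],
  [0, 0, 0, 0, 0, 0, 0.3],
])

```text
time: 10.93
tool_pos: [0.4156, -0.1387, 0.1234]
tool_rot: [-3.133, -0.004, 1.569]
contact_force: [-0.5, 0.3, -0.7]
opening: 0.0641
```

Run:
```python
from h import *
s=observe(); print(s["opening"],s["tool_pos"])
d=imaging.read_camera("wrist"); P=wcloud(d); caps(P,d["color"])
```

```text
0.06414103684966253 [ 0.41564996 -0.13870709  0.12343885]
cap px [334.  23.] n 2735 mean [ 0.4633 -0.0141  0.1399] ext [0.044 0.033]
cap px [262. 205.] n 1536 mean [ 0.4209 -0.1396  0.0977] ext [0.034 0.035]
```

send_rows([
  [0, 0, 0.03, 0, 0, 0, 0.3],
  [0, 0, 0.03, 0, 0, 0, 0.3],
  [0, 0, 0.015, 0, 0, 0, 0.3],
  [0, 0, 0.006, 0, 0, 0, 0.5],
  [0, 0, 0, 0, 0, 0, 1],
])

```text
time: 11.4
tool_pos: [0.4205, -0.1397, 0.0462]
tool_rot: [-3.141, -0.001, 1.572]
contact_force: [-0.1, 0.4, -0.4]
opening: 0.0551
```

send_rows([
  [0, 0, 0, 0, 0, 0, 1],
  [0, 0, 0, 0, 0, 0, 1],
  [0, 0, 0, 0, 0, 0, 1],
  [0, 0, 0, 0, 0, 0, 1],
  [0, 0, 0, 0, 0, 0, 1],
])

```text
time: 11.82
tool_pos: [0.421, -0.1404, 0.0478]
tool_rot: [3.139, 0.001, 1.571]
contact_force: [0.2, 0.2, 6.3]
opening: 0.0336
```

send_rows([
  [0, 0, 0, 0, 0, 0, 1],
  [0, 0, 0, 0, 0, 0, 1],
  [0, 0, 0, 0, 0, 0, 1],
])

```text
time: 12.07
tool_pos: [0.421, -0.1404, 0.0478]
tool_rot: [3.139, 0.001, 1.571]
contact_force: [1.2, 0.9, 5.9]
opening: 0.0333
```

send_rows([
  [0, 0, -0.01, 0, 0, 0, 1],
  [0, 0, -0.025, 0, 0, 0, 1],
  [0, 0, -0.035, 0, 0, 0, 1],
  [0, 0, -0.035, 0, 0, 0, 1],
  [0, 0, -0.035, 0, 0, 0, 1],
])

```text
time: 12.48
tool_pos: [0.4194, -0.1397, 0.1883]
tool_rot: [-3.141, -0.0, 1.571]
contact_force: [1.5, 0.5, -1.4]
opening: 0.0335
```

send_rows([
  [0, 0, -0.025, 0, 0, 0, 1],
  [0.01, 0.011, 0, 0, 0, 0, 1],
  [0.02, 0.022, 0, 0, 0, 0, 1],
  [0.025, 0.028, 0, 0, 0, 0, 1],
  [0.025, 0.028, 0, 0, 0, 0, 1],
])

```text
time: 12.9
tool_pos: [0.5096, -0.0593, 0.2123]
tool_rot: [3.141, 0.0, 1.569]
contact_force: [0.6, -1.3, -2.3]
opening: 0.0335
```

send_rows([
  [0.025, 0.028, 0, 0, 0, 0, 1],
  [0.025, 0.028, 0, 0, 0, 0, 1],
  [0.025, 0.028, 0, 0, 0, 0, 1],
  [0.02, 0.022, 0, 0, 0, 0, 1],
  [0.012, 0.013, 0, 0, 0, 0, 1],
])

```text
time: 13.32
tool_pos: [0.6295, 0.0497, 0.211]
tool_rot: [-3.141, -0.001, 1.573]
contact_force: [-0.5, -0.4, -1.9]
opening: 0.0334
```

send_rows([
  [0.0065, 0.0055, 0.005, 0, 0, 0, 1],
  [0, 0, 0.02, 0, 0, 0, 1],
  [0, 0, 0.035, 0, 0, 0, 1],
  [0, 0, 0.03, 0, 0, 0, 1],
  [0, 0, 0.015, 0, 0, 0, 1],
])

```text
time: 13.73
tool_pos: [0.6304, 0.053, 0.1023]
tool_rot: [-3.135, 0.0, 1.57]
contact_force: [-1.5, 0.6, -0.9]
opening: 0.0331
```

send_rows([
  [0, 0, 0.006, 0, 0, 0, 1],
  [0, 0, 0, 0, 0, 0, 1],
  [0, 0, 0, 0, 0, 0, 1],
])

```text
time: 13.98
tool_pos: [0.6338, 0.0531, 0.1016]
tool_rot: [3.141, 0.0, 1.57]
contact_force: [-0.4, -0.2, -0.5]
opening: 0.0333
```

send_rows([
  [0, 0, 0.004, 0, 0, 0, 1],
  [0, 0, 0.002, 0, 0, 0, 1],
  [0, 0, 0.001, 0, 0, 0, 1],
  [0, 0, 0.001, 0, 0, 0, 1],
  [0, 0, 0, 0, 0, 0, 1],
])

```text
time: 14.4
tool_pos: [0.6336, 0.0536, 0.093]
tool_rot: [3.141, 0.0, 1.571]
contact_force: [0.2, 0.3, -1.5]
opening: 0.0336
```

send_rows([
  [0, 0, 0.001, 0, 0, 0, 1],
  [0, 0, 0, 0, 0, 0, 1],
])

```text
time: 14.57
tool_pos: [0.6338, 0.0536, 0.0929]
tool_rot: [3.14, 0.0, 1.571]
contact_force: [-2.1, 0.1, 4.6]
opening: 0.0334
```

send_rows([
  [0, 0, 0, 0, 0, 0, 0.25],
  [0, 0, 0, 0, 0, 0, 0.25],
  [0, 0, 0, 0, 0, 0, 0.25],
  [0, 0, 0, 0, 0, 0, 0.25],
  [0, 0, 0, 0, 0, 0, 0.25],
])

```text
time: 14.98
tool_pos: [0.6335, 0.0535, 0.0915]
tool_rot: [-3.141, 0.0, 1.571]
contact_force: [0.2, -0.0, 0.6]
opening: 0.0623
```

send_rows([
  [0, 0, -0.015, 0, 0, 0, 0.25],
  [0, 0, -0.035, 0, 0, 0, 0.25],
  [0, 0, -0.035, 0, 0, 0, 0.25],
  [0, 0, -0.015, 0, 0, 0, 0.25],
  [0, 0, 0, 0, 0, 0, 0.25],
])

```text
time: 15.4
tool_pos: [0.6358, 0.0535, 0.1967]
tool_rot: [3.133, 0.0, 1.571]
contact_force: [-0.1, -0.3, -0.8]
opening: 0.0688
```

Run:
```python
from h import *
s=observe(); print(s["opening"],s["tool_pos"])
d=imaging.read_camera("wrist"); P=wcloud(d); caps(P,d["color"]); cv2.imwrite("pics/w7.png",d["color"][:,:,::-1])
d=imaging.read_camera("top"); print("top");caps(cloud(d),d["color"])
```

```text
0.06882122529189774 [0.63582797 0.05349668 0.19669482]
cap px [66. 11.] n 335 mean [0.4107 0.2605 0.0797] ext [0.028 0.028]
cap px [104.  26.] n 1365 mean [0.5002 0.2082 0.1398] ext [0.043 0.041]
cap px [251. 192.] n 1198 mean [0.633  0.0547 0.1427] ext [0.034 0.034]
cap px [255. 287.] n 389 mean [ 0.6367 -0.0305  0.162 ] ext [0.036 0.013]
top
cap px [421. 136.] n 39 mean [ 0.6682 -0.4373  0.2191] ext [0.017 0.017]
cap px [272. 151.] n 114 mean [ 0.6342 -0.0434  0.1624] ext [0.034 0.034]
cap px [359. 161.] n 160 mean [ 0.6105 -0.2922  0.1389] ext [0.038 0.041]
cap px [340. 202.] n 143 mean [ 0.4919 -0.238   0.1393] ext [0.034 0.039]
cap px [400. 202.] n 21 mean [ 0.497  -0.4379  0.0555] ext [0.009 0.019]
cap px [260. 212.] n 140 mean [ 0.4625 -0.009   0.1391] ext [0.037 0.034]
cap px [170. 230.] n 67 mean [0.4086 0.2624 0.0789] ext [0.027 0.025]
```

View pics/w7.png

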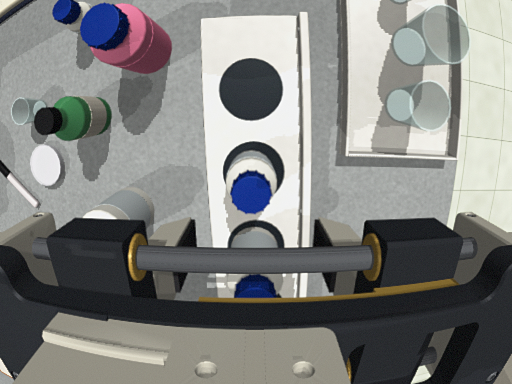

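send_rows([
  [-0.01, -0.025, 0, 0, 0, 0, 0.25],
  [-0.013, -0.035, 0, 0, 0, 0, 0.25],
  [-0.013, -0.037, 0, 0, 0, 0, 0.25],
  [-0.013, -0.037, 0, 0, 0, 0, 0.25],
  [-0.013, -0.037, 0, 0, 0, 0, 0.25],
])

```text
time: 15.92
tool_pos: [0.4594, -0.0086, 0.1895]
tool_rot: [-3.137, -0.001, 1.571]
contact_force: [0.4, -0.1, 0.4]
opening: 0.0688
```

send_rows([
  [0, 0, 0.02, 0, 0, 0, 0.25],
  [0, 0, 0, 0, 0, 0, 0.25],
  [0, 0, 0, 0, 0, 0, 0.25],
])

```text
time: 16.17
tool_pos: [0.4616, -0.0084, 0.1704]
tool_rot: [-3.138, -0.001, 1.57]
contact_force: [0.6, -0.3, 0.1]
opening: 0.0686
```

Run:
```python
from h import *
s=observe(); print(s["opening"],s["tool_pos"])
d=imaging.read_camera("wrist"); P=wcloud(d); caps(P,d["color"])
```

```text
0.06862546686033935 [ 0.46162549 -0.00835949  0.17042476]
cap px [451. 131.] n 964 mean [0.6307 0.0533 0.1428] ext [0.035 0.034]
cap px [258. 200.] n 2243 mean [ 0.4642 -0.0072  0.1398] ext [0.042 0.042]
cap px [449. 224.] n 25 mean [ 0.6303 -0.0259  0.1539] ext [0.006 0.003]
```

send_rows([
  [0.001, 0.001, 0.03, 0, 0, 0, 0.25],
  [0, 0, 0.03, 0, 0, 0, 0.25],
  [0, 0, 0.015, 0, 0, 0, 0.25],
  [0, 0, 0.008, 0, 0, 0, 0.4],
  [0, 0, 0, 0, 0, 0, 1],
])

```text
time: 16.63
tool_pos: [0.4633, -0.0071, 0.0871]
tool_rot: [-3.138, -0.001, 1.571]
contact_force: [0.9, 0.6, 0.0]
opening: 0.06
```

send_rows([
  [0, 0, 0, 0, 0, 0, 1],
  [0, 0, 0, 0, 0, 0, 1],
  [0, 0, 0, 0, 0, 0, 1],
  [0, 0, 0, 0, 0, 0, 1],
  [0, 0, 0, 0, 0, 0, 1],
], newtons=30)

```text
time: 17.05
tool_pos: [0.4645, -0.0076, 0.0898]
tool_rot: [3.139, 0.0, 1.571]
contact_force: [0.5, 0.6, 4.0]
opening: 0.041
```

send_rows([
  [0, 0, 0, 0, 0, 0, 1],
  [0, 0, 0, 0, 0, 0, 1],
  [0, 0, 0, 0, 0, 0, 1],
])

```text
time: 17.3
tool_pos: [0.4645, -0.0076, 0.0898]
tool_rot: [3.139, 0.0, 1.571]
contact_force: [-0.7, 1.7, 5.9]
opening: 0.0413
```

send_rows([
  [0, 0, -0.01, 0, 0, 0, 1],
  [0, 0, -0.025, 0, 0, 0, 1],
  [0, 0, -0.03, 0, 0, 0, 1],
  [0, 0, -0.02, 0, 0, 0, 1],
  [-0.005, 0.006, -0.005, 0, 0, 0, 1],
])

```text
time: 17.72
tool_pos: [0.4702, -0.0122, 0.1816]
tool_rot: [3.137, 0.001, 1.571]
contact_force: [0.5, -0.1, -3.0]
opening: 0.0413
```

send_rows([
  [-0.012, 0.016, 0, 0, 0, 0, 1],
  [-0.02, 0.027, 0, 0, 0, 0, 1],
  [-0.02, 0.027, 0, 0, 0, 0, 1],
  [-0.02, 0.027, 0, 0, 0, 0, 1],
  [-0.02, 0.027, 0, 0, 0, 0, 1],
])

```text
time: 18.13
tool_pos: [0.5941, -0.1057, 0.1768]
tool_rot: [-3.139, -0.0, 1.571]
contact_force: [0.8, 0.4, -2.6]
opening: 0.0414
```

send_rows([
  [-0.017, 0.025, 0, 0, 0, 0, 1],
  [-0.01, 0.014, 0, 0, 0, 0, 1],
  [-0.005, 0.006, 0.005, 0, 0, 0, 1],
  [0, 0, 0.015, 0, 0, 0, 1],
  [0, 0, 0.01, 0, 0, 0, 1],
])

```text
time: 18.55
tool_pos: [0.6375, -0.1366, 0.1455]
tool_rot: [-3.138, -0.001, 1.57]
contact_force: [-0.1, 0.7, -3.4]
opening: 0.0413
```

send_rows([
  [0, 0, 0.005, 0, 0, 0, 1],
  [0, 0, 0, 0, 0, 0, 1],
  [0, 0, 0, 0, 0, 0, 1],
])

```text
time: 18.8
tool_pos: [0.6381, -0.136, 0.1435]
tool_rot: [-3.141, -0.0, 1.571]
contact_force: [1.0, 0.3, -2.7]
opening: 0.0415
```

send_rows([
  [-0.001, 0.001, 0.004, 0, 0, 0, 1],
  [0, 0, 0.002, 0, 0, 0, 1],
  [0, 0, 0.001, 0, 0, 0, 1],
  [0, 0, 0.001, 0, 0, 0, 1],
  [0, 0, 0, 0, 0, 0, 1],
])

```text
time: 19.22
tool_pos: [0.6395, -0.1374, 0.1357]
tool_rot: [-3.142, 0.0, 1.571]
contact_force: [-0.3, -0.5, -3.5]
opening: 0.0414
```

send_rows([
  [0, 0, 0.001, 0, 0, 0, 1],
  [0, 0, 0, 0, 0, 0, 1],
])

```text
time: 19.38
tool_pos: [0.6397, -0.1375, 0.1349]
tool_rot: [3.141, 0.0, 1.571]
contact_force: [-0.1, -0.3, -2.9]
opening: 0.0414
```

send_rows([
  [0, 0, 0.001, 0, 0, 0, 1],
  [0, 0, 0, 0, 0, 0, 1],
])

```text
time: 19.55
tool_pos: [0.6397, -0.1376, 0.1349]
tool_rot: [3.14, 0.001, 1.571]
contact_force: [-1.8, 1.2, 4.2]
opening: 0.0416
```

send_rows([
  [0, 0, 0, 0, 0, 0, 0.3],
  [0, 0, 0, 0, 0, 0, 0.3],
  [0, 0, 0, 0, 0, 0, 0.3],
  [0, 0, 0, 0, 0, 0, 0.3],
  [0, 0, 0, 0, 0, 0, 0.3],
])

```text
time: 19.97
tool_pos: [0.6396, -0.1375, 0.1335]
tool_rot: [-3.142, 0.0, 1.571]
contact_force: [-0.1, -0.4, 0.3]
opening: 0.0636
```

send_rows([
  [0, 0, -0.015, 0, 0, 0, 0.3],
  [0, 0, -0.03, 0, 0, 0, 0.3],
  [0, 0, -0.03, 0, 0, 0, 0.3],
  [0, 0, -0.015, 0, 0, 0, 0.3],
  [0, 0, 0, 0, 0, 0, 0.3],
])

```text
time: 20.38
tool_pos: [0.6414, -0.138, 0.2284]
tool_rot: [3.134, 0.003, 1.571]
contact_force: [0.0, -0.2, 1.1]
opening: 0.0637
```

Run:
```python
from h import *
s=observe(); print(s["opening"],s["tool_pos"])
d=imaging.read_camera("wrist"); P=wcloud(d); caps(P,d["color"])
plan([(.46,.22,.2,2.007),(.411,.2615,.14,2.007)],[12,3])
```

```text
0.06372096082791304 [ 0.64136159 -0.13803512  0.22836294]
cap px [245.   3.] n 67 mean [0.6328 0.037  0.1382] ext [0.022 0.004]
cap px [248.  82.] n 1504 mean [ 0.6364 -0.0445  0.163 ] ext [0.038 0.037]
cap px [251. 195.] n 1979 mean [ 0.6388 -0.1368  0.1847] ext [0.042 0.042]
cap px [229. 294.] n 63 mean [ 0.6123 -0.2737  0.127 ] ext [0.025 0.007]
(0.46, 0.22, 0.2, 2.007) 12
   [0.0298, -0.015, 0.002, 0.0003, 0.0002, -0.0364]
   [0.0303, -0.0139, 0.002, 0.0003, 0.0002, -0.0364]
   [0.0308, -0.0128, 0.0021, 0.0003, 0.0002, -0.0364]
   [0.0313, -0.0117, 0.0021, 0.0003, 0.0002, -0.0364]
   [0.0317, -0.0106, 0.0021, 0.0003, 0.0002, -0.0364]
   [0.032, -0.0094, 0.0021, 0.0003, 0.0002, -0.0364]
   [0.0324, -0.0082, 0.0021, 0.0003, 0.0002, -0.0364]
   [0.0326, -0.007, 0.0021, 0.0003, 0.0002, -0.0364]
   [0.0329, -0.0059, 0.0021, 0.0003, 0.0002, -0.0364]
   [0.0331, -0.0047, 0.0021, 0.0003, 0.0002, -0.0364]
   [0.0332, -0.0035, 0.0021, 0.0003, 0.0002, -0.0364]
   [0.0333, -0.0022, 0.0021, 0.0003, 0.0002, -0.0364]
(0.411, 0.2615, 0.14, 2.007) 3
   [0.0194, -0.009, 0.02, 0.0, 0.0, 0.0]
   [0.0194, -0.009, 0.02, 0.0, 0.0, 0.0]
   [0.0194, -0.009, 0.02, 0.0, 0.0, 0.0]
```

send_rows([
  [0.03, -0.015, 0, 0, 0, -0.036, 0.3],
  [0.03, -0.014, 0, 0, 0, -0.036, 0.3],
  [0.031, -0.013, 0, 0, 0, -0.036, 0.3],
  [0.031, -0.012, 0, 0, 0, -0.036, 0.3],
  [0.032, -0.011, 0, 0, 0, -0.036, 0.3],
])

```text
time: 20.85
tool_pos: [0.5617, 0.0128, 0.2216]
tool_rot: [-3.138, -0.001, 1.752]
contact_force: [0.9, 0.9, 0.6]
opening: 0.0644
```

send_rows([
  [0.032, -0.009, 0, 0, 0, -0.036, 0.3],
  [0.032, -0.008, 0, 0, 0, -0.036, 0.3],
  [0.033, -0.007, 0, 0, 0, -0.037, 0.3],
  [0.033, -0.006, 0, 0, 0, -0.037, 0.3],
  [0.033, -0.005, 0, 0, 0, -0.037, 0.3],
])

```text
time: 21.27
tool_pos: [0.4869, 0.162, 0.2219]
tool_rot: [-3.139, -0.001, 1.935]
contact_force: [1.2, 0.4, -0.5]
opening: 0.0641
```

send_rows([
  [0.033, -0.003, 0, 0, 0, -0.037, 0.3],
  [0.033, -0.002, 0, 0, 0, -0.037, 0.3],
  [0.02, -0.009, 0.02, 0, 0, 0, 0.3],
  [0.019, -0.009, 0.02, 0, 0, 0, 0.3],
  [0.019, -0.009, 0.02, 0, 0, 0, 0.3],
])

```text
time: 21.68
tool_pos: [0.4086, 0.2618, 0.1615]
tool_rot: [-3.14, 0.0, 2.008]
contact_force: [1.1, 0.4, 0.6]
opening: 0.0642
```

send_rows([
  [0, 0, 0, 0, 0, 0, 0.3],
  [0, 0, 0, 0, 0, 0, 0.3],
])

```text
time: 21.85
tool_pos: [0.4087, 0.2612, 0.1618]
tool_rot: [-3.137, 0.0, 2.01]
contact_force: [-0.3, -0.5, 0.0]
opening: 0.0643
```

Run:
```python
from h import *
s=observe(); print(s["opening"],s["tool_pos"],s["tool_rot"])
d=imaging.read_camera("wrist"); P=wcloud(d); caps(P,d["color"]); cv2.imwrite("pics/w8.png",d["color"][:,:,::-1])
```

```text
0.06429096308037195 [0.40873705 0.26122083 0.16178837] [-3.13709664e+00  1.48128623e-04  2.00984470e+00]
cap px [256. 183.] n 795 mean [0.4084 0.264  0.0797] ext [0.03  0.032]
cap px [311. 286.] n 329 mean [0.484  0.2155 0.1393] ext [0.023 0.024]
```

View pics/w8.png

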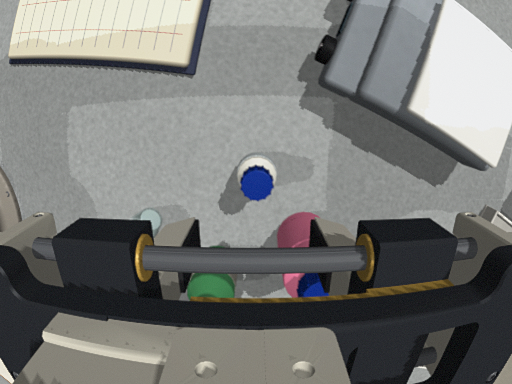

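send_rows([
  [0.002, 0, 0.03, 0, 0, 0, 0.3],
  [0, 0, 0.035, 0, 0, 0, 0.35],
  [0, 0, 0.03, 0, 0, 0, 0.4],
  [0, 0, 0.025, 0, 0, 0, 0.4],
  [0, 0, 0.012, 0, 0, 0, 0.45],
])

```text
time: 22.32
tool_pos: [0.4097, 0.2618, 0.0293]
tool_rot: [-3.139, 0.0, 2.006]
contact_force: [0.2, 0.2, 0.1]
opening: 0.0526
```

send_rows([
  [0, 0, 0, 0, 0, 0, 0.5],
  [0, 0, 0, 0, 0, 0, 1],
  [0, 0, 0, 0, 0, 0, 1],
  [0, 0, 0, 0, 0, 0, 1],
  [0, 0, 0, 0, 0, 0, 1],
], newtons=25)

```text
time: 22.73
tool_pos: [0.4108, 0.2635, 0.0329]
tool_rot: [3.139, 0.0, 2.008]
contact_force: [0.4, 0.9, 3.0]
opening: 0.0292
```

send_rows([
  [0, 0, 0, 0, 0, 0, 1],
  [0, 0, 0, 0, 0, 0, 1],
  [0, 0, 0, 0, 0, 0, 1],
])

```text
time: 22.98
tool_pos: [0.4107, 0.2635, 0.0328]
tool_rot: [3.139, 0.0, 2.008]
contact_force: [0.1, -0.4, 6.5]
opening: 0.0295
```

send_rows([
  [0, 0, -0.01, 0, 0, 0, 1],
  [0, 0, -0.025, 0, 0, 0, 1],
  [0, 0, -0.035, 0, 0, 0, 1],
  [0, 0, -0.035, 0, 0, 0, 1],
  [0, 0, -0.035, 0, 0, 0, 1],
])

```text
time: 23.4
tool_pos: [0.4091, 0.263, 0.1733]
tool_rot: [-3.141, 0.0, 2.008]
contact_force: [0.7, 0.9, -1.2]
opening: 0.0294
```

send_rows([
  [0, 0, -0.025, 0, 0, 0, 1],
  [-0.01, 0.008, 0, 0, 0, 0, 1],
  [-0.02, 0.015, 0, 0, 0, 0, 1],
  [-0.025, 0.019, 0, 0, 0, 0, 1],
  [-0.025, 0.019, 0, 0, 0, 0, 1],
])

```text
time: 23.82
tool_pos: [0.4994, 0.216, 0.1965]
tool_rot: [-3.141, 0.0, 2.009]
contact_force: [0.6, -0.0, -1.5]
opening: 0.0294
```

send_rows([
  [-0.025, 0.019, 0, 0, 0, 0, 1],
  [-0.025, 0.019, 0, 0, 0, 0, 1],
  [-0.025, 0.019, 0, 0, 0, 0, 1],
  [-0.022, 0.017, 0, 0, 0, 0, 1],
  [-0.014, 0.011, 0, 0, 0, 0, 1],
])

```text
time: 24.23
tool_pos: [0.6247, 0.1498, 0.1953]
tool_rot: [-3.14, 0.0, 2.006]
contact_force: [-0.5, 0.8, -1.1]
opening: 0.0294
```

send_rows([
  [-0.007, 0.005, 0.005, 0, 0, 0, 1],
  [0, 0, 0.02, 0, 0, 0, 1],
  [0, 0, 0.035, 0, 0, 0, 1],
  [0, 0, 0.03, 0, 0, 0, 1],
  [0, 0, 0.015, 0, 0, 0, 1],
])

```text
time: 24.65
tool_pos: [0.6271, 0.1476, 0.0866]
tool_rot: [-3.135, -0.002, 2.008]
contact_force: [-0.1, 0.1, -2.1]
opening: 0.0292
```

send_rows([
  [0, 0, 0.003, 0, 0, 0, 1],
  [0, 0, 0, 0, 0, 0, 1],
  [0, 0, 0, 0, 0, 0, 1],
])

```text
time: 24.9
tool_pos: [0.6307, 0.148, 0.0896]
tool_rot: [3.14, 0.0, 2.008]
contact_force: [0.8, -0.3, 0.4]
opening: 0.0292
```

send_rows([
  [0, 0, 0.005, 0, 0, 0, 1],
  [0, 0, 0.003, 0, 0, 0, 1],
  [0, 0, 0.002, 0, 0, 0, 1],
  [0, 0, 0.001, 0, 0, 0, 1],
  [0, 0, 0, 0, 0, 0, 1],
])

```text
time: 25.32
tool_pos: [0.6304, 0.1476, 0.078]
tool_rot: [3.141, 0.0, 2.008]
contact_force: [-0.3, -0.7, 0.2]
opening: 0.0295
```

send_rows([
  [0, 0, 0.001, 0, 0, 0, 1],
  [0, 0, 0, 0, 0, 0, 1],
])

```text
time: 25.48
tool_pos: [0.6306, 0.1476, 0.078]
tool_rot: [3.141, 0.001, 2.008]
contact_force: [-1.4, 0.5, 6.5]
opening: 0.0294
```

Contact. Next: release, lift clear, back off towards the robot and check.

send_rows([
  [0, 0, 0, 0, 0, 0, 0.3],
  [0, 0, 0, 0, 0, 0, 0.3],
  [0, 0, 0, 0, 0, 0, 0.3],
  [0, 0, 0, 0, 0, 0, 0.3],
  [0, 0, 0, 0, 0, 0, 0.3],
])

```text
time: 25.9
tool_pos: [0.6303, 0.1477, 0.0764]
tool_rot: [-3.141, 0.0, 2.008]
contact_force: [0.6, -0.2, 0.4]
opening: 0.0583
```

send_rows([
  [0, 0, -0.015, 0, 0, 0, 0.3],
  [0, 0, -0.035, 0, 0, 0, 0.3],
  [0, 0, -0.04, 0, 0, 0, 0.3],
  [0, 0, -0.04, 0, 0, 0, 0.3],
  [0, 0, -0.03, 0, 0, 0, 0.3],
])

```text
time: 26.32
tool_pos: [0.6308, 0.1478, 0.2403]
tool_rot: [3.138, 0.001, 2.008]
contact_force: [0.3, -0.3, 1.3]
opening: 0.0642
```

send_rows([
  [0.01, -0.035, 0, 0, 0, 0, 0.3],
  [0.01, -0.035, 0, 0, 0, 0, 0.3],
  [0.01, -0.035, 0, 0, 0, 0, 0.3],
  [0.01, -0.035, 0, 0, 0, 0, 0.3],
  [0, 0, 0, 0, 0, 0, 0.3],
])

```text
time: 26.73
tool_pos: [0.4794, 0.1242, 0.2359]
tool_rot: [-3.135, -0.002, 2.008]
contact_force: [0.6, -0.1, 0.3]
opening: 0.0645
```

Run:
```python
from h import *
s=observe(); print(s["time"],s["opening"],s["tool_pos"],s["contact_force"])
d=imaging.read_camera("scene"); caps(cloud(d),d["color"]); cv2.imwrite("pics/s9.png",cv2.resize(d["color"][60:300,100:400,::-1],None,fx=2.5,fy=2.5,interpolation=cv2.INTER_CUBIC))
d=imaging.read_camera("top"); P=cloud(d);print("top");caps(P,d["color"]); cv2.imwrite("pics/t9.png",cv2.resize(d["color"][110:280,130:390,::-1],None,fx=3,fy=3,interpolation=cv2.INTER_CUBIC))
```

```text
26.7333 0.06447875987940531 [0.47937705 0.12416656 0.23593224] [ 0.61284697 -0.06972115  0.3046152 ]
cap px [126. 133.] n 16 mean [ 0.6716 -0.4356  0.2198] ext [0.016 0.015]
cap px [208. 144.] n 57 mean [ 0.4987 -0.2339  0.1417] ext [0.033 0.036]
cap px [174. 157.] n 51 mean [ 0.6177 -0.287   0.1422] ext [0.032 0.034]
cap px [202. 167.] n 74 mean [ 0.6438 -0.1336  0.1874] ext [0.037 0.04 ]
cap px [228. 183.] n 71 mean [ 0.6408 -0.0396  0.1646] ext [0.032 0.035]
cap px [320. 194.] n 80 mean [0.5023 0.2128 0.1418] ext [0.036 0.036]
cap px [254. 199.] n 64 mean [0.6366 0.0563 0.1444] ext [0.031 0.029]
cap px [281. 214.] n 44 mean [0.6322 0.1512 0.1273] ext [0.023 0.024]
top
cap px [421. 136.] n 40 mean [ 0.6681 -0.4374  0.2186] ext [0.016 0.017]
cap px [307. 148.] n 165 mean [ 0.637  -0.1371  0.184 ] ext [0.039 0.038]
cap px [272. 151.] n 121 mean [ 0.6346 -0.0428  0.1619] ext [0.034 0.034]
cap px [238. 153.] n 95 mean [0.6318 0.054  0.1419] ext [0.031 0.029]
cap px [207. 155.] n 71 mean [0.6272 0.1486 0.1247] ext [0.028 0.027]
cap px [359. 161.] n 154 mean [ 0.6107 -0.2921  0.139 ] ext [0.038 0.041]
cap px [340. 202.] n 145 mean [ 0.4922 -0.2372  0.1395] ext [0.034 0.038]
cap px [411. 204.] n 24 mean [ 0.4929 -0.4738  0.0543] ext [0.009 0.023]
```

View pics/s9.png

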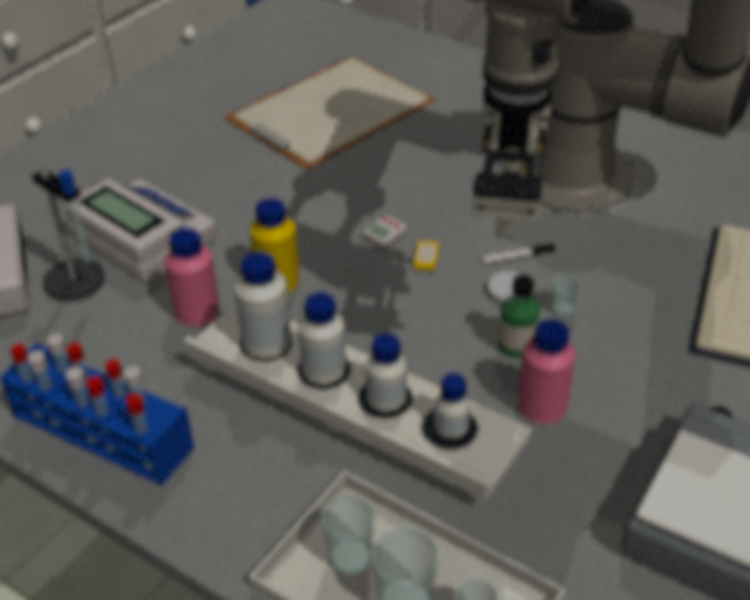

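View pics/t9.png

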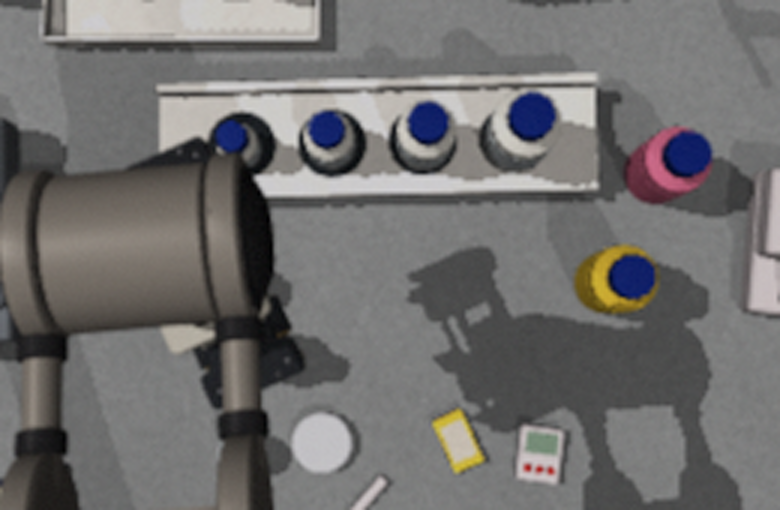

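All four bottles stand upright in order on their marks: image measurements are within about 5 mm horizontally and the heights match. The green bottle is standing. I'll let the arm settle, then hand in.

send_rows([
  [0, 0, 0, 0, 0, 0, 0.3],
  [0, 0, 0, 0, 0, 0, 0.3],
  [0, 0, 0, 0, 0, 0, 0.3],
])

```text
time: 27.08
tool_pos: [0.4876, 0.1247, 0.2364]
tool_rot: [3.141, 0.0, 2.008]
contact_force: [0.5, 0.2, -0.2]
opening: 0.0643
```

```bash
python3 -c "
from cell import workorder; print(workorder.hand_in())"
```

```text
the job is handed in; nothing more can be done
None
```

I stood the four white bottles on the shelf by height and handed the job in at about 27 s. bottle_80 is on mark_a next to the stirrer (+y), bottle_98 on mark_b, bottle_118 on mark_c and bottle_140 on mark_d. I lowered each one until the force reading showed contact, then released it.

**Final checks:**
- **Position:** the top camera put every cap axis within about 5 mm of its mark centre. The scene camera read about 5 mm further out in x for every bottle. Both are well inside the 15 mm limit.
- **Height:** cap tops measured 0.125, 0.142, 0.162 and 0.184 m, which match bottles standing on the 45 mm shelf.
- **Upright and clear:** all four look upright in the pictures. The gripper was open and away from everything at hand-in, with the wrist force near zero.
- **Green bottle:** it looks to be standing where it started, but I judged this by eye and did not re-measure its position.

**What went wrong:**
- **First two grasps:** both attempts on bottle_118 closed on top of its cap. The wrist depth image showed the fingertips about 27 mm above the reported TCP, which disagrees with the stated tool frame.
- **Effect:** the second attempt pushed up to 30 N against the cap and shifted or tilted the bottle a few millimetres. It stayed upright and was back in place once I released it.
- **Fix:** I corrected all later heights by 27 mm, and every later grasp held first time, with openings matching the cap diameters.

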